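Put the stray sample vial away in the tilt-out bin

TASK

A sample vial has been left standing on the bench. Pull the widest of the three tilt-out bins open by its finger pull so that it tips forward and stays open, lower the vial into it without dropping it, and push the bin back until it clicks fully shut. Leave the two narrower bins shut and do not shift or knock over the other things on the bench.

Things in the scene. Friction and masses are not known exactly. Their poses are not given: they have to be found in the camera images.
- bin_wide (a joint): Tip angle of the widest bin about its bottom pivot, rad: 0 = clicked shut, grows as its top tips out towards the robot, stops at 0.78. A sprung catch holds it: about 7 N at the pull to click it open or shut; it rests ajar at 0.09 if not pushed past the click. Beyond about 0.5 it falls open by its own weight and stays open; below about 0.3 it falls back to ajar.
- wide_pull (a point): Centre of the widest bin's finger pull: a flat white tongue, 30 mm wide, 10 mm thick, standing 36 mm out of the bin's front with a half-round end; this point is 21 mm out from the front face, and turns with the bin (axes as wide_pivot at angle 0). The bin's front ends 18 mm above it. The riser's deck and jar tray stand flush above the bins, so a tool must lean to reach the pull.
- wide_pivot (a point): Fixed point on the pivot line of the widest bin, at mid width at the bottom of its front face, 12 mm above the bench. Its x axis points square into the housing (away from the robot), y along the row of bins, z up. With the bin shut the pull's centre lies at x -21, z 122 mm from here; tipped by q it turns about y, its top towards -x.
- wide_floor (a point): Centre of the inner floor of the widest bin, turning with it (axes as wide_pivot at angle 0); shut, it lies 52 mm behind and 4 mm above the pivot. The bin is 138 mm wide (130 inside), 94 mm deep inside, front wall 140 mm high, back wall 72 mm, sides sloping between, walls 4 mm, open at top. White plastic. Another vial already lies across the bin and rolls to its front when tipped.
- vial_mid (a point): Middle of the loose vial, on its axis, 47.5 mm above its foot.
- vial: The loose sample vial, standing upright on the bench to the left or right in front of the bins: amber glass, 28 mm in diameter, 95 mm tall with its white screw cap (cap 26 mm wide, top 23 mm), about 70 g. Origin at the centre of its foot, z up along its axis.
- bin_slim_a (a joint): Tip angle, rad, of a narrower bin (unit 96 mm wide); 0 = shut. It has the same pull and catch.
- bin_slim_b (a joint): Tip angle, rad, of the other narrower bin (unit 96 mm wide); 0 = shut. It has the same pull and catch.
- riser: Grey bench riser, 126 mm deep, 472 mm wide, deck top 188 mm high; on the deck a wooden tray of tan jars, up to 260 mm high, flush with its front. Under the deck stand three grey tilt-bin units, 174 mm high, 152 mm apart, fronts flush: one 148 mm wide, two 96 mm, in any order. Origin at the centre of its foot; x points away from the robot, front 63 mm before it. Fixed.
- dropper: Bystander: small white dropper bottle with a red tip, 38 mm in diameter, 100 mm tall, standing on the bench on the other side from the vial. Origin at the centre of its foot.
- coin_jar: Bystander: clear jar with a dark red lid, 90 mm in diameter, 68 mm tall, standing beside the riser. Origin at the centre of its foot.
- spray_can: Bystander: white spray can, 66 mm in diameter, 188 mm tall, standing beside the riser. Origin at the centre of its foot.
Things that resemble listed ones, but are neither listed nor needed, are in the scene too. Leave any brown or red look-alike of the part that bears bin_slim_b alone.

How it is judged:
By the outcome, as a careful person would: the job done as asked, in the order asked, and still so for the second after the job is handed in, with the robot touching nothing.
It also fails if it takes over 72 s, if anything falls off the work surface, if the arm or the gripper's body presses on something with over 40 N, if the wrist force passes 120 N, or if a joint passes its speed limit or range.

ROBOT

A 6-joint arm with a two-finger parallel gripper is mounted at the origin on the work surface. World frame = base frame: x ahead of the robot, y to its left, z up, the work surface at z = 0. Lengths are in m, angles in degrees, forces in N, time in s.
With the tool pointing down it reaches from about 0.25 to 0.725 m from the base axis. Payload 9.7 kg.
Tool frame: the origin (TCP) lies between the finger pads; the fingertips stand 11 mm ahead of it and the grasp point (between the pads) lies 8 mm behind it; z points along the fingers, y is the direction in which the jaws open and shut (so a half turn about z gives the same grasp; the last joint's range is limited). The gripper opens to 85 mm and grips with 20 to 120 N. Pads are 22 mm wide; open, the fingers measure 114 mm over their backs; the gripper's body (76 mm by 85 mm) begins 54 mm behind the grasp point. The pads swing forward as they close: fully open they stand 13 mm farther back than shut.
Start: joints at [76.318, 4.979, 10.078, 95.1, 0, 90], TCP at [0.13, 0.534, 0.242] pointing down, gripper open.
Joint ranges: [-179.16, 179.16], [-48.56, 103.87], [-65.8, 70.77], [-126.05, 130.52], [-82.76, 87.17], [-180, 180]. Speed limits (degrees/s): [127.2, 127.2, 147.25, 180, 180, 180].

INTERFACE

Orientations are given as [roll, pitch, yaw] about the fixed x, y, z axes, in that order (R = Rz(yaw) Ry(pitch) Rx(roll)).
In Python, from workcell import bot gives the robot as it stands.
- The arm moves only by the tool play_rows, never from a script. Its argument "targets" is a list of rows, each an object of numbers: "fingers": the gripper command: -1 is shut, 1 is fully open, values between are in proportion; "x", "y", "z": the shift along the tool's x, y, z in m; "wx", "wy", "wz": the turn, a rotation vector about the tool's x, y, z in degrees. In form: [{"fingers": .., "x": .., "y": .., "z": .., "wx": .., "wy": .., "wz": ..}, ...]. A call has 1 to 20 rows; each row is the pose to reach, as a shift and turn from the pose commanded when the call began, along the tool's axes at that moment; what a row does not reach only later rows make up. A row lasts 1/12 s, in which the tool goes at most 41.7 mm and 7.16 degrees, less where a joint would pass 70% of its speed; a pose out of reach is approached as far as the arm can. A call with a gripper value outside its range is refused whole. The fingers move at their own pace and stop on an object; "grip_force" is the grip in N (left out, the last holds). Time passes only in rows, so rows that repeat a pose let the fingers close. It gives the time, the measured TCP pose, the force and the opening at its end, in the units of the state.
- bot.get_obs(): the state, without advancing time (a new reading comes with each control period).
- bot.camera(name): name is "scene" or "side" or "wrist"; returns (picture, depth): 420x560x3 uint8, blue, green, red; 420x560 float32, m along the optical axis (not along the pixel's ray), 0 where there is no reading.
- bot.get_calibration(name): a dict with "fx", "fy", "cx", "cy" (pixels), "distortion" ([k1, k2, p1, p2, k3] as OpenCV has them; the pictures are not rectified), "camera_from_world" (4x4, takes a point from world to camera coordinates). Camera axes: x right, y down, z forward; pixel columns grow to the right and rows downward; lengths in m; the calibration is good to about 2 mm. A picture is of the moment at which its call begins: read the wrist's pose just before it. get_calibration takes no time and is no camera call; for the wrist camera it gives the pose at the moment of the call.
- bot.job_done(): hands the job in, once; it reports no verdict.
Trained networks look in the newest picture that a camera, given by its name, has taken for a name from the list of things; names that differ only in an ending like _2 or _b are one class to them, and where a whole thing is asked for, a point or a joint stands for the part that bears it (a point fixed in the world has none). Each returns a list of dicts, best first, with "confidence" (0 to 1); they miss things now and then, are a little off and sometimes report something else, mostly with a low value. They report only what shows in the picture. A call takes as long as a camera call. They do not tell look-alikes from the thing itself.
- bot.look_for(query, camera): "extent" ([left, top, right, bottom] in pixels, round what is visible of it).
- bot.outline_of(query, camera): "region" (420x560 bool, what is visible of it) and "extent" ([left, top, right, bottom] in pixels, round what is visible of it).
- bot.place_of(query, camera): "point" ([row, column] in pixels: a listed point, or the origin of a listed thing).
The state is a dict: "time": time; "q": joint angles; "qd": joint speeds; "joint_efforts": joint torques, N m; "ee_pos": TCP position; "tcp_rot": TCP orientation; "wrist_force": force on the tool from outside, world axes, zero at the start; "torque": the same for the moment, N m; "opening": finger opening in m.
Only numpy, scipy, OpenCV 4.12 (cv2) and the standard library are available. Lean on these libraries where they do the work, as an engineer would, in place of code of your own. Each camera call takes 0.05 s, during which the arm holds its last target.

## Working session

There is one attempt and no reset: what is moved stays moved. The work goes in short steps, Python scripts to look and compute and a tool call to move; the robot and the scene stay as the last step left them, time stands still between calls to the robot, and variables do not carry over. Pictures are saved under pics/ and viewed, and the job is handed in when it is done.

Besides the shell and the picture viewer there is one more tool, called after ">>>" as name(argument=value, ...) on one line, values as JSON. play_rows: Moves the arm, as the interface text tells. Its arguments: {"type":"object","properties":{"targets":{"type":"array","items":{"type":"object","properties":{"fingers":{"type":"number"},"x":{"type":"number"},"y":{"type":"number"},"z":{"type":"number"},"wx":{"type":"number"},"wy":{"type":"number"},"wz":{"type":"number"}}}},"grip_force":{"type":"number"}},"required":["targets"]}

```bash
mkdir -p pics; ls; python3 - <<'E'
from workcell import bot
import cv2
o=bot.get_obs();print(o)
for n in ["scene","side","wrist"]:
    p,d=bot.camera(n);cv2.imwrite(f"pics/{n}0.png",p)
    c=bot.get_calibration(n);print(n,c)
    import numpy as np;np.save(f"pics/{n}0.npy",d)
E
```

```text
pics
{'time': 0.0, 'q': array([ 7.63184259e+01,  5.01158554e+00,  1.00343997e+01,  9.51003931e+01,
       -1.02183572e-04,  8.99996055e+01]), 'qd': array([ 0.02168196,  0.01506106, -0.04494493, -0.00931195, -0.0949159 ,
        0.06976711]), 'joint_efforts': array([ 1.46108387e-04, -5.20385242e+01,  4.64803398e+01,  1.58760336e-02,
       -1.00703908e-04, -1.25753989e-06]), 'ee_pos': array([0.13003745, 0.53417951, 0.24157792]), 'tcp_rot': array([-1.79922421e+02,  1.01649262e-04,  1.66318821e+02]), 'wrist_force': array([ 0.36512686,  0.21098781, -0.57900642]), 'torque': array([ 0.01288663, -0.03532689, -0.0239827 ]), 'opening': 0.08540387238990874}
scene {'fx': 421.05749835291084, 'fy': 421.05749835291084, 'cx': 271.05857540827765, 'cy': 216.91181131385318, 'distortion': array([-0.07992558,  0.        ,  0.        ,  0.        ,  0.        ]), 'camera_from_world': array([[-0.92542984,  0.37889604,  0.00417165,  0.44152544],
       [ 0.36024062,  0.88317243, -0.30038834, -0.15050736],
       [-0.11750024, -0.27648553, -0.95380787,  1.2208855 ],
       [ 0.        ,  0.        ,  0.    
[... 341 characters left out ...]
,  0.14674443],
       [ 0.1577578 ,  0.77436242, -0.61276041,  1.19070665],
       [ 0.        ,  0.        ,  0.        ,  1.        ]])}
wrist {'fx': 315.12526355987785, 'fy': 315.12526355987785, 'cx': 284.5415115140376, 'cy': 212.82460263324054, 'distortion': array([-0.01624484,  0.        ,  0.        ,  0.        ,  0.        ]), 'camera_from_world': array([[ 2.36397064e-01,  9.71656502e-01, -2.66016145e-04,
        -5.49906406e-01],
       [ 9.17924946e-01, -2.23234765e-01,  3.27993954e-01,
        -4.21595159e-02],
       [ 3.18638074e-01, -7.77809908e-02, -9.44679784e-01,
         3.80532596e-01],
       [ 0.00000000e+00,  0.00000000e+00,  0.00000000e+00,
         1.00000000e+00]])}
```

View pics/scene0.png

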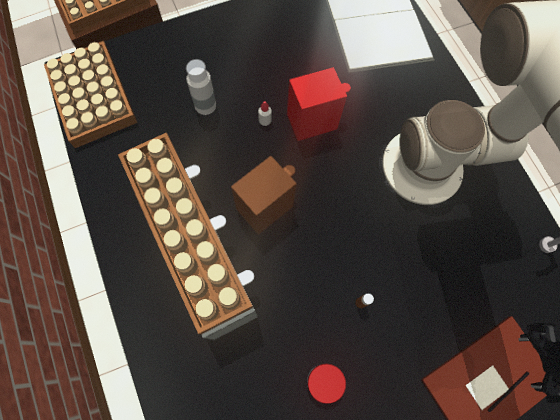

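View pics/side0.png

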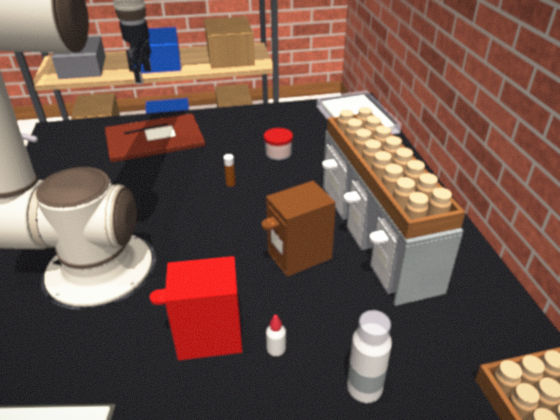

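View pics/wrist0.png

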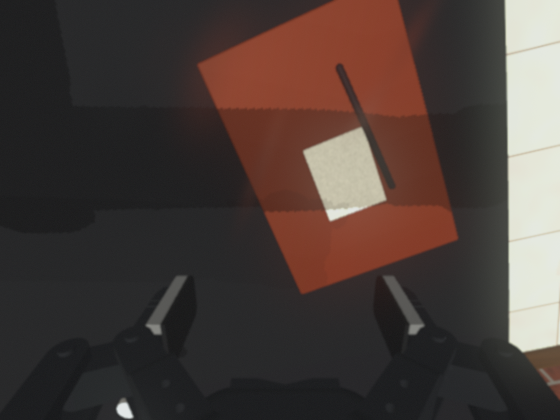

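```bash
cat > h.py <<'E'
import numpy as np,cv2
from workcell import bot
def K(c): return np.array([[c['fx'],0,c['cx']],[0,c['fy'],c['cy']],[0,0,1]])
def deproj(c,d,uv):
    uv=np.array(uv,float).reshape(-1,1,2)
    n=cv2.undistortPoints(uv,K(c),np.array(c['distortion'])).reshape(-1,2)
    px=np.round(uv.reshape(-1,2)).astype(int)
    z=d[px[:,1],px[:,0]] if not np.isscalar(d) else np.full(len(px),d)
    P=np.c_[n*z[:,None],z]
    T=np.linalg.inv(c['camera_from_world'])
    return P@T[:3,:3].T+T[:3,3]
def cloud(c,d):
    v,u=np.mgrid[0:d.shape[0],0:d.shape[1]]
    P=deproj(c,d,np.stack([u,v],-1).reshape(-1,2)).reshape(d.shape+(3,))
    P[d==0]=np.nan
    return P
def proj(c,P):
    T=c['camera_from_world']
    r,_=cv2.Rodrigues(T[:3,:3])
    return cv2.projectPoints(np.array(P,float).reshape(-1,1,3),r,T[:3,3],K(c),np.array(c['distortion']))[0].reshape(-1,2)
E
python3 - <<'E'
from h import *
for n in ["scene","side"]:
    c=bot.get_calibration(n);d=np.load(f"pics/{n}0.npy");P=cloud(c,d);np.save(f"pics/{n}P.npy",P)
    im=cv2.imread(f"pics/{n}0.png")
    for q in ["wide_pull","wide_floor","vial","vial_mid","dropper","coin_jar","spray_can","riser","wide_pivot"]:
        r=bot.place_of(q,n)
        print(n,q,[(np.round(x['point']).tolist(),round(x['confidence'],2),np.round(P[int(x['point'][0]),int(x['point'][1])],3).tolist()) for x in r[:4]])
    for q in ["bin_wide","bin_slim_a"]:
        r=bot.look_for(q,n);print(n,q,[(np.round(x['extent']).tolist(),round(x['confidence'],2)) for x in r[:6]])
im=cv2.imread("pics/side0.png")[80:330,240:480]
cv2.imwrite("pics/side_z.png",cv2.resize(im,None,fx=2.4,fy=2.4,interpolation=cv2.INTER_CUBIC))
im=cv2.imread("pics/scene0.png")[120:350,100:400]
cv2.imwrite("pics/scene_z.png",cv2.resize(im,None,fx=2.5,fy=2.5,interpolation=cv2.INTER_CUBIC))
print(bot.get_obs()['time'])
E
```

```text
scene wide_pull [([276.0, 247.0], 0.48, [0.595, 0.131, 0.137])]
scene wide_floor []
scene vial [([304.0, 361.0], 0.69, [0.354, 0.29, 0.062])]
scene vial_mid [([300.0, 362.0], 0.49, [0.353, 0.282, 0.084])]
scene dropper [([119.0, 263.0], 0.63, [0.381, -0.296, 0.036]), ([273.0, 245.0], 0.18, [0.594, 0.122, 0.141])]
scene coin_jar [([380.0, 322.0], 0.94, [0.518, 0.418, 0.066])]
scene spray_can [([105.0, 203.0], 0.76, [0.531, -0.398, 0.057])]
scene riser []
scene wide_pivot []
scene bin_wide [([242.0, 270.0, 255.0, 286.0], 0.47)]
scene bin_slim_a [([284.0, 166.0, 296.0, 175.0], 0.63), ([187.0, 168.0, 197.0, 179.0], 0.58), ([339.0, 83.0, 346.0, 95.0], 0.49)]
side wide_pull [([164.0, 326.0], 0.92, [0.589, 0.129, 0.139])]
side wide_floor [([195.0, 351.0], 0.71, [0.61, -0.017, 0.14])]
side vial [([183.0, 228.0], 0.67, [0.336, 0.273, 0.017])]
side vial_mid [([168.0, 229.0], 0.86, [0.34, 0.27, 0.07])]
side dropper [([346.0, 277.0], 0.93, [0.371, -0.33, 0.035])]
side coin_jar [([151.0, 282.0], 0.78, [0.519, 0.389, 0.031])]
side spray_can [([387.0, 363.0], 0.57, [0.505, -0.455, 0.045])]
side riser []
side wide_pivot [([201.0, 335.0], 0.78, [0.616, 0.124, 0.02])]
side bin_wide [([322.0, 144.0, 348.0, 217.0], 0.74)]
side bin_slim_a [([369.0, 218.0, 394.0, 288.0], 0.85), ([344.0, 183.0, 366.0, 244.0], 0.78), ([263.0, 206.0, 287.0, 273.0], 0.76), ([152.0, 291.0, 166.0, 302.0], 0.48)]
1.25
```

View pics/side_z.png

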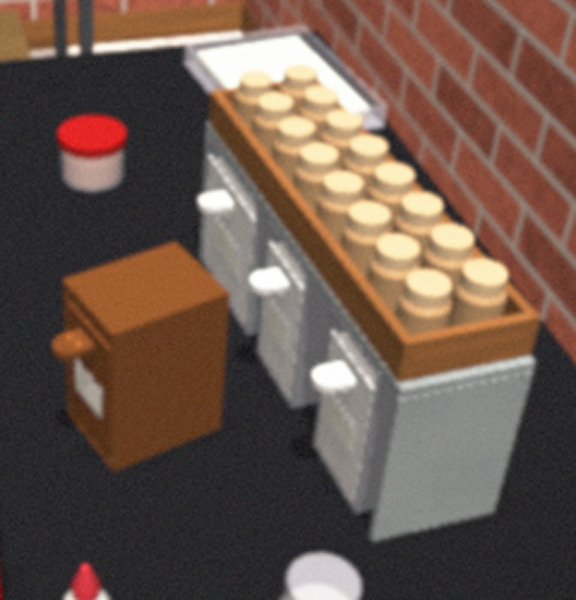

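View pics/scene_z.png

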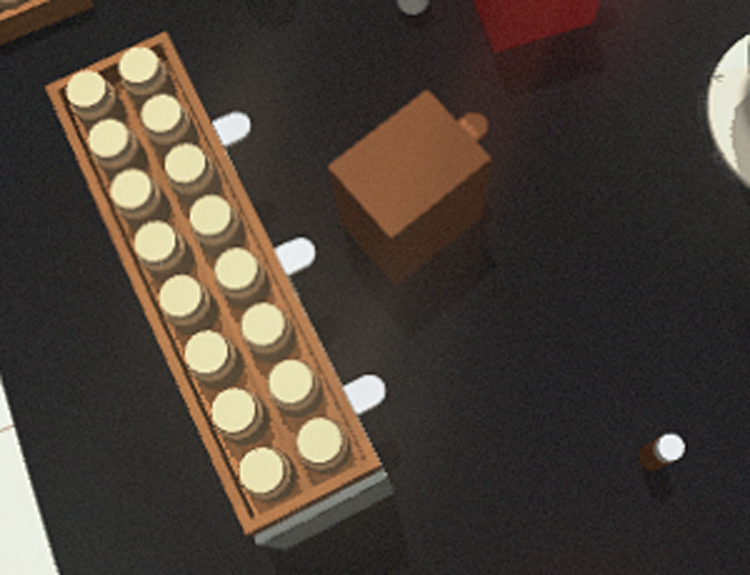

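```bash
python3 - <<'E'
from h import *
P=np.load("pics/sideP.npy");S=np.load("pics/sceneP.npy")
# front plane: tray front / deck z .175-.25 in side
for Q,n in ((P,"side"),(S,"scene")):
    q=Q.reshape(-1,3);q=q[~np.isnan(q[:,0])]
    m=(q[:,2]>.03)&(q[:,2]<.21)&(q[:,0]>.5)&(q[:,0]<.75)&(np.abs(q[:,1])<.33)
    r=q[m];print(n,len(r))
    # ransac plane vertical: x = a+b*y (any z)
    best=None;rng=np.random.default_rng(0)
    for _ in range(2000):
        i,j=rng.integers(len(r),size=2)
        if abs(r[i,1]-r[j,1])<.1: continue
        b=(r[i,0]-r[j,0])/(r[i,1]-r[j,1]);a=r[i,0]-b*r[i,1]
        e=np.abs(r[:,0]-a-b*r[:,1])/np.hypot(1,b)
        k=(e<.003).sum()
        if best is None or k>best[0]: best=(k,a,b)
    k,a,b=best
    e=(r[:,0]-a-b*r[:,1])/np.hypot(1,b);inl=r[np.abs(e)<.004]
    b,a=np.polyfit(inl[:,1],inl[:,0],1);print(k,a,b,np.degrees(np.arctan(b)),inl.min(0),inl.max(0))
    ax=np.array([1,-b])/np.hypot(1,b);ay=np.array([b,1])/np.hypot(1,b)
    e=r[:,:2]@ax-a*ax[0]; t=r[:,:2]@ay
    # pulls: protruding 10-40mm
    m=(e<-.008)&(e>-.045)&(r[:,2]>.1)
    tt=t[m];
    for lo in np.arange(-.3,.35,.02):
        mm=m&(t>=lo)&(t<lo+.02)
        if mm.sum()>3: print(round(lo,2),mm.sum(),r[mm].mean(0).round(3),e[mm].min().round(3),r[mm][:,2].max().round(3))
E
```

```text
side 9360
3851 0.6271507080085447 -0.09569444721840571 -5.466242926069169 [ 0.60585082 -0.25636149  0.03001493] [0.65582674 0.22073335 0.20990773]
-0.26 47 [ 0.625 -0.185  0.138] -0.035 0.143
-0.24 93 [ 0.619 -0.173  0.14 ] -0.037 0.145
-0.22 13 [ 0.623 -0.159  0.14 ] -0.029 0.142
-0.1 73 [ 0.607 -0.03   0.138] -0.037 0.143
-0.08 40 [ 0.607 -0.015  0.141] -0.036 0.144
0.04 19 [0.598 0.116 0.137] -0.031 0.145
0.06 54 [0.591 0.125 0.139] -0.036 0.143
0.08 19 [0.594 0.14  0.14 ] -0.034 0.143
scene 4876
519 0.6892809838939509 -0.09400167237982814 -5.370118841399473 [ 0.66447823 -0.23061349  0.03624867] [0.71463604 0.22417649 0.20947225]
-0.26 8 [ 0.677 -0.19   0.203] -0.044 0.208
-0.2 10 [ 0.665 -0.134  0.203] -0.045 0.21
-0.16 16 [ 0.676 -0.081  0.203] -0.044 0.21
-0.1 29 [ 0.667 -0.025  0.201] -0.044 0.209
-0.04 47 [0.659 0.031 0.2  ] -0.045 0.21
0.0 5 [0.665 0.08  0.2  ] -0.045 0.209
0.02 71 [0.653 0.088 0.199] -0.045 0.21
0.06 24 [0.653 0.139 0.199] -0.044 0.208
0.08 70 [0.649 0.146 0.197] -0.044 0.21
0.12 55 [0.645 0.196 0.197] -0.044 0.208
0.14 104 [0.642 0.217 0.183] -0.045 0.209
0.16 37 [0.641 0.221 0.143] -0.045 0.188
```

```bash
python3 - <<'E'
from h import *
P=np.load("pics/sideP.npy");S=np.load("pics/sceneP.npy")
b=-0.0957;n=np.hypot(1,b);ax=np.array([1,-b])/n;ay=np.array([b,1])/n
q=P.reshape(-1,3);e=q[:,:2]@ax-.62715*ax[0];t=q[:,:2]@ay
# front faces occupancy along t, z .04-.12
for z0,z1 in((.045,.08),(.09,.125)):
    m=(q[:,2]>z0)&(q[:,2]<z1)&(np.abs(e)<.02)
    h=[(round(l,3),int((m&(t>=l)&(t<l+.01)).sum()),np.round(np.median(e[m&(t>=l)&(t<l+.01)])*1e3,1)) for l in np.arange(-.31,.19,.01)]
    print(h)
# pull t centers
for c0 in(-.24,-.087,.065):
    m=(np.abs(t-c0)<.04)&(e<-.015)&(e>-.04)&(q[:,2]>.1)&(q[:,2]<.16)
    print('pull',t[m].min(),t[m].max(),np.median(t[m]))
    s=S.reshape(-1,3);es=s[:,:2]@ax-.62715*ax[0];ts=s[:,:2]@ay
    m=(np.abs(ts-c0)<.04)&(es<-.008)&(es>-.05)&(s[:,2]>.1)&(s[:,2]<.16)
    print('  scene',m.sum(),ts[m].min(),ts[m].max(),es[m].min(),np.median(s[m][:,2]))
# brown box
for nme,s in(("side",q),("scene",S.reshape(-1,3))):
    m=(s[:,2]>.1)&(s[:,0]>.3)&(s[:,0]<.56)&(s[:,1]>-.25)&(s[:,1]<.15);print(nme,'box',s[m].min(0),s[m].max(0), [s[m][np.argmin(s[m]@np.array(v))].round(3).tolist() for v in((1,0,0),(-1,0,0),(0,1,0),(0,-1,0))])
    m=(s[:,2]>.03)&(np.abs(s[:,0]-.345)<.05)&(np.abs(s[:,1]-.275)<.05)
    print('vial',m.sum(),s[m].min(0),s[m].max(0))
    m&=s[:,2]>.078;print(s[m].mean(0),s[m].min(0),s[m].max(0))
E
```

```text
[(np.float64(-0.31), 12, np.float64(0.5)), (np.float64(-0.3), 0, np.float64(nan)), (np.float64(-0.29), 4, np.float64(6.3)), (np.float64(-0.28), 100, np.float64(7.2)), (np.float64(-0.27), 29, np.float64(0.9)), (np.float64(-0.26), 29, np.float64(0.1)), (np.float64(-0.25), 28, np.float64(-2.0)), (np.float64(-0.24), 23, np.float64(-2.0)), (np.float64(-0.23), 28, np.float64(-2.0)), (np.float64(-0.22), 25, np.float64(-2.1)), (np.float64(-0.21), 19, np.float64(-1.7)), (np.float64(-0.2), 23, np.float64(-1.1)), (np.float64(-0.19), 19, np.float64(-0.7)), (np.float64(-0.18), 0, np.float64(nan)), (np.float64(-0.17), 0, np.float64(nan)), (np.float64(-0.16), 0, np.float64(nan)), (np.float64(-0.15), 0, np.float64(nan)), (np.float64(-0.14), 0, np.float64(nan)), (np.float64(-0.13), 96, np.float64(8.6)), (np.float64(-0.12), 25, np.float64(-0.5)), (np.float64(-0.11), 23, np.float64(-0.3)), (np.float64(-0.1), 15, np.float64(-1.8)), (np.float64(-0.09), 16, np.float64(-1.9)), (np.float64(-0.08), 19, np.float64(-1.5)), (np.float64(-0.07), 18, np.float64(-1.1)), (np.float64(-0.06), 17, np.float64(-1.2)), (n
[... 3549 characters left out ...]
side box [ 0.30016229 -0.24841355  0.10006994] [0.55349235 0.01113519 0.17916426] [[0.3, -0.238, 0.173], [0.553, -0.078, 0.135], [0.307, -0.248, 0.175], [0.524, 0.011, 0.174]]
vial 213 [0.32943506 0.26468128 0.03064995] [0.35698933 0.29740626 0.09918771]
[0.34263203 0.27901455 0.09095167] [0.33057243 0.26753708 0.07819384] [0.3548862  0.29740626 0.09918771]
scene box [ 0.30019538 -0.24998202  0.10017353] [0.54944791 0.01175188 0.17978446] [[0.3, -0.248, 0.171], [0.549, -0.08, 0.145], [0.303, -0.25, 0.174], [0.52, 0.012, 0.132]]
vial 158 [0.32997073 0.27371652 0.03150152] [0.3559093  0.30077592 0.09980899]
[0.34317251 0.28731172 0.09342884] [0.32997073 0.27418713 0.07953535] [0.35425443 0.29961893 0.09980899]
  return _methods._mean(a, axis=axis, dtype=dtype,
  ret = ret.dtype.type(ret / rcount)
```

>>> play_rows(targets=[{"wz":-5},{"wz":-5}])

```text
$.targets[0]: bad value
```

```bash
python3 -c "
from h import *
o=bot.get_obs();print(o['q'],o['tcp_rot'],o['time'])"
```

```text
[ 7.63171927e+01  4.97951267e+00  1.00779240e+01  9.50980335e+01
 -1.45922424e-04  9.00027399e+01] [1.79999622e+02 1.45904356e-04 1.66314453e+02] 1.25
```

>>> play_rows(targets=[{"fingers":1,"x":0,"y":0,"z":0,"wx":0,"wy":0,"wz":-5},{"fingers":1,"x":0,"y":0,"z":0,"wx":0,"wy":0,"wz":-5}])

```text
time: 1.42
ee_pos: [0.1301, 0.5344, 0.2423]
tcp_rot: [-180.0, -0.0, 171.5]
wrist_force: [0.7, 0.1, 0.8]
opening: 0.0852
```

```bash
python3 -c "
from h import *
o=bot.get_obs();print(o['q'],o['tcp_rot'],o['time'])"
```

```text
[7.63172135e+01 4.97998145e+00 1.00794679e+01 9.51009562e+01
 1.45249737e-03 8.47807679e+01] [-1.79998668e+02 -1.58017183e-03  1.71536446e+02] 1.4167
```

```bash
cat >> h.py <<'E'
from scipy.spatial.transform import Rotation as Ro
AX=np.array([.99545,.09526,0]);AY=np.array([-.09526,.99545,0]);Z=np.array([0,0,1.])
PIV=np.array([.6144,.1327,.012])
def Rlean(th,yaw=0):  # tool pointing AX*sin - Z*cos, camera on the robot side
    th=np.radians(th);zt=np.sin(th)*AX-np.cos(th)*Z;xt=-np.cos(th)*AX-np.sin(th)*Z
    R=np.c_[xt,np.cross(zt,xt),zt]
    return Ro.from_euler('z',yaw,degrees=True).as_matrix()@R
def binpt(x,z,q,y=0): # bin-frame (x',y,z') in m at tip q -> world
    return PIV+AX*(x*np.cos(q)-z*np.sin(q))+Z*(x*np.sin(q)+z*np.cos(q))+AY*y
def cmd(R,p,base=None):
    o=bot.get_obs()
    R0=Ro.from_euler('xyz',o['tcp_rot'],degrees=True).as_matrix() if base is None else base[0]
    p0=o['ee_pos'] if base is None else base[1]
    s=R0.T@(np.array(p)-p0);w=Ro.from_matrix(R0.T@R).as_rotvec(degrees=True)
    return np.round(s,4).tolist()+np.round(w,2).tolist()
E
python3 -c "
from h import *
print(binpt(-.021,.122,0))
for k in (.08,):
  R=Rlean(45);print(cmd(R,binpt(-.021,.122,0)-k*R[:,2]))
"
```

```text
[0.59349555 0.13069954 0.134     ]
[-0.4629, -0.3447, 0.0517, -5.47, -44.78, -13.2]
```

>>> play_rows(targets=[{"fingers":0.3,"x":-0.463,"y":-0.345,"z":0.052,"wx":-5.5,"wy":-44.8,"wz":-13.2},{"fingers":0.3,"x":-0.463,"y":-0.345,"z":0.052,"wx":-5.5,"wy":-44.8,"wz":-13.2},{"fingers":0.3,"x":-0.463,"y":-0.345,"z":0.052,"wx":-5.5,"wy":-44.8,"wz":-13.2},{"fingers":0.3,"x":-0.463,"y":-0.345,"z":0.052,"wx":-5.5,"wy":-44.8,"wz":-13.2},{"fingers":0.3,"x":-0.463,"y":-0.345,"z":0.052,"wx":-5.5,"wy":-44.8,"wz":-13.2},{"fingers":0.3,"x":-0.463,"y":-0.345,"z":0.052,"wx":-5.5,"wy":-44.8,"wz":-13.2},{"fingers":0.3,"x":-0.463,"y":-0.345,"z":0.052,"wx":-5.5,"wy":-44.8,"wz":-13.2},{"fingers":0.3,"x":-0.463,"y":-0.345,"z":0.052,"wx":-5.5,"wy":-44.8,"wz":-13.2},{"fingers":0.3,"x":-0.463,"y":-0.345,"z":0.052,"wx":-5.5,"wy":-44.8,"wz":-13.2},{"fingers":0.3,"x":-0.463,"y":-0.345,"z":0.052,"wx":-5.5,"wy":-44.8,"wz":-13.2},{"fingers":0.3,"x":-0.463,"y":-0.345,"z":0.052,"wx":-5.5,"wy":-44.8,"wz":-13.2},{"fingers":0.3,"x":-0.463,"y":-0.345,"z":0.052,"wx":-5.5,"wy":-44.8,"wz":-13.2},{"fingers":0.3,"x":-0.463,"y":-0.345,"z":0.052,"wx":-5.5,"wy":-44.8,"wz":-13.2},{"fingers":0.3,"x":-0.463,"y":-0.345,"z":0.052,"wx":-5.5,"wy":-44.8,"wz":-13.2},{"fingers":0.3,"x":-0.463,"y":-0.345,"z":0.052,"wx":-5.5,"wy":-44.8,"wz":-13.2},{"fingers":0.3,"x":-0.463,"y":-0.345,"z":0.052,"wx":-5.5,"wy":-44.8,"wz":-13.2},{"fingers":0.3,"x":-0.463,"y":-0.345,"z":0.052,"wx":-5.5,"wy":-44.8,"wz":-13.2},{"fingers":0.3,"x":-0.463,"y":-0.345,"z":0.052,"wx":-5.5,"wy":-44.8,"wz":-13.2}])

```text
time: 2.92
ee_pos: [0.5352, 0.1245, 0.1905]
tcp_rot: [179.9, 45.0, -174.8]
wrist_force: [-0.5, 0.5, 0.4]
opening: 0.0552
```

```bash
python3 - <<'E'
from h import *
o=bot.get_obs();print(o['q'],o['ee_pos'],o['tcp_rot'],o['time'])
c=bot.get_calibration("wrist");p,d=bot.camera("wrist")
cv2.imwrite("pics/wrist1.png",p);np.save("pics/wrist1.npy",d)
r=bot.place_of("wide_pull","wrist")
for x in r[:3]:
    v,u=x['point'];print(x, deproj(c,d,[u,v]))
P=cloud(c,d).reshape(-1,3);e=(P-PIV)@AX;t=(P-PIV)@AY
m=(np.abs(t)<.03)&(e<-.012)&(e>-.05)&(P[:,2]>.11)&(P[:,2]<.16)
print(m.sum(),e[m].min(),t[m].min(),t[m].max(),np.percentile(P[m][:,2],[2,50,98]))
m=(np.abs(t)>.03)&(np.abs(t)<.06)&(abs(e)<.02)&(P[:,2]>.04)&(P[:,2]<.12);print('face e',np.median(e[m]),m.sum())
R=Rlean(45);print(cmd(R,binpt(-.021,.122,0)))
p,d=bot.camera("side");cv2.imwrite("pics/side1.png",p)
E
```

```text
[ 17.26630235 -38.70750671 -42.75876913  41.53521968  -8.37746792
   8.55943732] [0.53519197 0.12454447 0.19047504] [ 179.8987741    45.03401896 -174.76011913] 2.9167
{'point': [229.7, 288.0], 'confidence': 0.91} [[0.58409914 0.13178926 0.13838815]]
{'point': [119.8, 284.2], 'confidence': 0.53} [[0.61394701 0.13207776 0.0120463 ]]
933 -0.037623445656231325 -0.015036798359002552 0.014634104561973511 [0.12953616 0.1378556  0.13903793]
face e -0.0006775507364043844 5521
[-0.0013, 0.0001, 0.0815, -0.02, 0.06, -0.09]
```

View pics/wrist1.png

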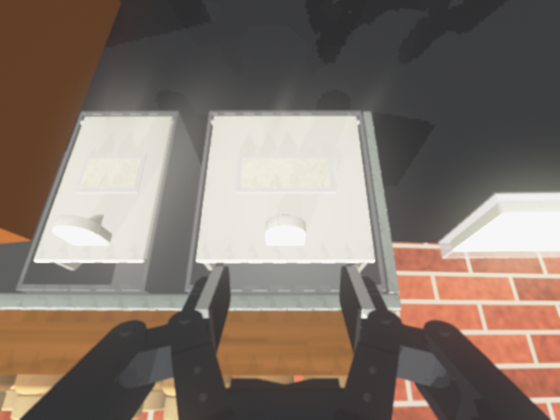

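View pics/side1.png

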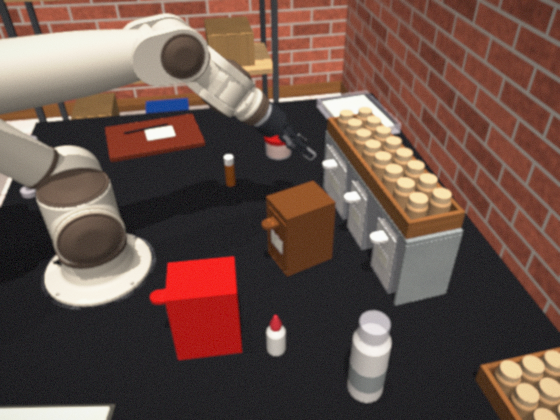

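>>> play_rows(grip_force=40, targets=[{"fingers":0.3,"x":-0.001,"y":0,"z":0.03,"wx":0,"wy":0,"wz":0},{"fingers":0.3,"x":-0.001,"y":0,"z":0.055,"wx":0,"wy":0,"wz":0},{"fingers":0.3,"x":-0.001,"y":0,"z":0.07,"wx":0,"wy":0,"wz":0},{"fingers":0.3,"x":-0.001,"y":0,"z":0.081,"wx":0,"wy":0,"wz":0},{"fingers":0.3,"x":-0.001,"y":0,"z":0.081,"wx":0,"wy":0,"wz":0},{"fingers":-1,"x":-0.001,"y":0,"z":0.081,"wx":0,"wy":0,"wz":0},{"fingers":-1,"x":-0.001,"y":0,"z":0.081,"wx":0,"wy":0,"wz":0},{"fingers":-1,"x":-0.001,"y":0,"z":0.081,"wx":0,"wy":0,"wz":0},{"fingers":-1,"x":-0.001,"y":0,"z":0.081,"wx":0,"wy":0,"wz":0},{"fingers":-1,"x":-0.001,"y":0,"z":0.081,"wx":0,"wy":0,"wz":0},{"fingers":-1,"x":-0.001,"y":0,"z":0.081,"wx":0,"wy":0,"wz":0}])

```text
time: 3.98
ee_pos: [0.5929, 0.1303, 0.135]
tcp_rot: [179.8, 45.1, -174.7]
wrist_force: [-3.4, 5.7, -0.7]
opening: 0.0289
```

```bash
python3 - <<'E'
from h import *
o=bot.get_obs();print(o['q'],o['ee_pos'],o['tcp_rot'],o['time'],o['opening'],o['wrist_force'])
R=Rlean(45)
off=R.T@(o['ee_pos']-binpt(-.021,.122,0));print(off)
base=(Ro.from_euler('xyz',o['tcp_rot'],degrees=True).as_matrix(),o['ee_pos'])
for q in np.arange(0.06,.8,.06): 
    print(round(q,2),cmd(base[0],binpt(-.021,.122,q)-binpt(-.021,.122,0)+base[1],base))
E
```

```text
[ 15.58308739 -27.91411385 -42.99946143  30.26524178  -7.08308965
   7.29223155] [0.59294161 0.13028774 0.13495636] [ 179.82246331   45.09006736 -174.69448426] 3.9833 0.028869816528320876 [-3.39653105  5.65829356 -0.73561642]
[-0.0002586  -0.00035716 -0.0010939 ]
0.06 [0.0062, -0.0, -0.0041, 0.0, 0.0, 0.0]
0.12 [0.0126, -0.0, -0.0078, 0.0, 0.0, 0.0]
0.18 [0.0192, -0.0, -0.0112, 0.0, 0.0, 0.0]
0.24 [0.0261, -0.0, -0.0141, 0.0, 0.0, 0.0]
0.3 [0.033, -0.0, -0.0166, 0.0, 0.0, 0.0]
0.36 [0.0402, -0.0001, -0.0187, 0.0, 0.0, 0.0]
0.42 [0.0474, -0.0001, -0.0204, 0.0, 0.0, 0.0]
0.48 [0.0547, -0.0001, -0.0216, 0.0, 0.0, 0.0]
0.54 [0.0621, -0.0001, -0.0224, 0.0, 0.0, 0.0]
0.6 [0.0695, -0.0001, -0.0228, 0.0, 0.0, 0.0]
0.66 [0.077, -0.0001, -0.0227, 0.0, 0.0, 0.0]
0.72 [0.0844, -0.0001, -0.0221, 0.0, 0.0, 0.0]
0.78 [0.0917, -0.0002, -0.0211, 0.0, 0.0, 0.0]
```

>>> play_rows(targets=[{"fingers":-1,"x":0.0062,"y":0,"z":-0.0041,"wx":0,"wy":0,"wz":0},{"fingers":-1,"x":0.0126,"y":0,"z":-0.0078,"wx":0,"wy":0,"wz":0},{"fingers":-1,"x":0.0192,"y":0,"z":-0.0112,"wx":0,"wy":0,"wz":0},{"fingers":-1,"x":0.0261,"y":0,"z":-0.0141,"wx":0,"wy":0,"wz":0},{"fingers":-1,"x":0.033,"y":0,"z":-0.0166,"wx":0,"wy":0,"wz":0},{"fingers":-1,"x":0.0402,"y":0,"z":-0.0187,"wx":0,"wy":0,"wz":0},{"fingers":-1,"x":0.0474,"y":0,"z":-0.0204,"wx":0,"wy":0,"wz":0},{"fingers":-1,"x":0.0547,"y":0,"z":-0.0216,"wx":0,"wy":0,"wz":0},{"fingers":-1,"x":0.0621,"y":0,"z":-0.0224,"wx":0,"wy":0,"wz":0},{"fingers":-1,"x":0.0695,"y":0,"z":-0.0228,"wx":0,"wy":0,"wz":0},{"fingers":-1,"x":0.077,"y":0,"z":-0.0227,"wx":0,"wy":0,"wz":0},{"fingers":-1,"x":0.0844,"y":0,"z":-0.0221,"wx":0,"wy":0,"wz":0},{"fingers":-1,"x":0.09,"y":0,"z":-0.0213,"wx":0,"wy":0,"wz":0},{"fingers":-1,"x":0.09,"y":0,"z":-0.0213,"wx":0,"wy":0,"wz":0}])

```text
time: 5.15
ee_pos: [0.5153, 0.1232, 0.0885]
tcp_rot: [179.8, 45.3, -174.7]
wrist_force: [-14.6, 3.3, 12.8]
opening: 0.0291
```

```bash
python3 - <<'E'
from h import *
o=bot.get_obs();print(o['q'],o['ee_pos'],o['tcp_rot'],o['time'],o['opening'],o['wrist_force'])
p,d=bot.camera("side");cv2.imwrite("pics/side2.png",p)
E
```

```text
[ 17.96837361 -40.90078496 -55.26529962  30.98602213  -8.76704193
   9.00979455] [0.5153154  0.12321803 0.08848329] [ 179.75871946   45.32264017 -174.74805698] 5.15 0.029074654269430403 [-14.55003204   3.26982454  12.75730821]
```

View pics/side2.png

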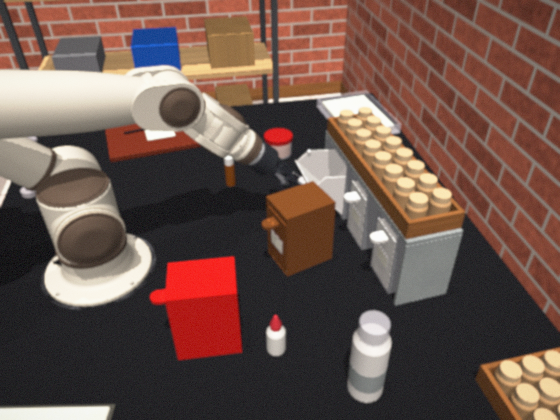

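>>> play_rows(targets=[{"fingers":0.3,"x":0,"y":0,"z":0,"wx":0,"wy":0,"wz":0},{"fingers":0.3,"x":0,"y":0,"z":0,"wx":0,"wy":0,"wz":0},{"fingers":0.3,"x":0,"y":0,"z":0,"wx":0,"wy":0,"wz":0},{"fingers":0.3,"x":0,"y":0,"z":0,"wx":0,"wy":0,"wz":0},{"fingers":0.3,"x":0,"y":0,"z":-0.03,"wx":0,"wy":0,"wz":0},{"fingers":0.3,"x":0,"y":0,"z":-0.06,"wx":0,"wy":0,"wz":0},{"fingers":0.3,"x":0,"y":0,"z":-0.1,"wx":0,"wy":0,"wz":0},{"fingers":0.3,"x":0,"y":0,"z":-0.14,"wx":0,"wy":0,"wz":0},{"fingers":0.3,"x":0,"y":0,"z":-0.18,"wx":0,"wy":0,"wz":0},{"fingers":0.3,"x":0,"y":0,"z":-0.18,"wx":0,"wy":0,"wz":0}])

```text
time: 6.03
ee_pos: [0.4507, 0.1415, 0.2146]
tcp_rot: [-179.2, 43.2, -174.8]
wrist_force: [0.0, -0.2, -0.1]
opening: 0.0552
```

```bash
python3 - <<'E'
from h import *
o=bot.get_obs();print(o['q'],o['ee_pos'],o['tcp_rot'],o['time'],o['opening'],o['wrist_force'])
for n in ("side","scene","wrist"):
    c=bot.get_calibration(n);p,d=bot.camera(n);cv2.imwrite(f"pics/{n}3.png",p);np.save(f"pics/{n}3.npy",d)
    P=cloud(c,d).reshape(-1,3);e=(P-PIV)@AX;t=(P-PIV)@AY
    np.savez(f"pics/{n}3.npz",P=P,e=e,t=t)
E
```

```text
[ 25.97062593 -48.53056771 -43.11464157  54.34574978 -14.83902847
  15.53909797] [0.45066473 0.14146331 0.21463521] [-179.21243005   43.21152298 -174.84185331] 6.0333 0.055185659920440895 [ 0.01607408 -0.22481567 -0.12231246]
```

View pics/scene3.png

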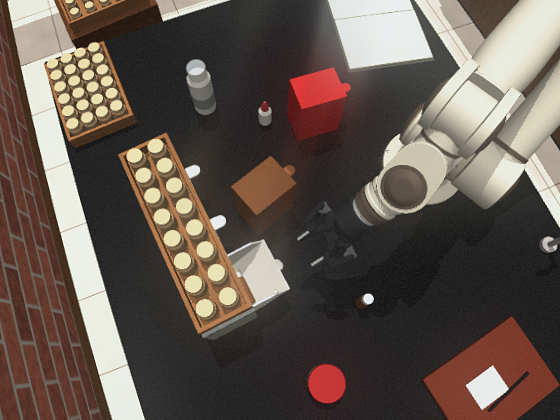

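View pics/side3.png

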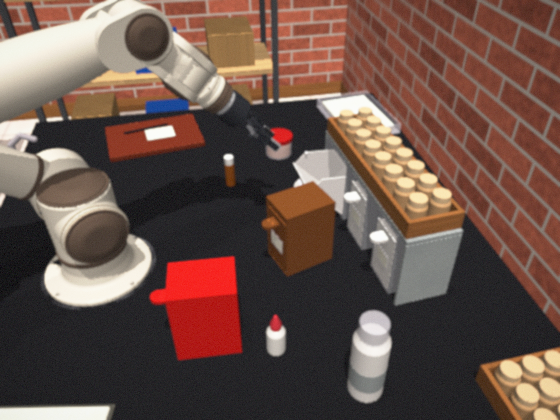

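View pics/wrist3.png

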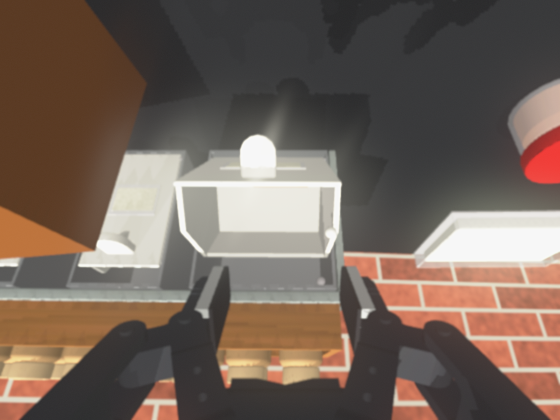

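```bash
cat > kin.py <<'E'
import numpy as np
from scipy.optimize import least_squares
from scipy.spatial.transform import Rotation as Ro
D=[([76.318,4.979,10.078,95.1,0,90],[.13004,.53418+.00022,.2423],[180,0,166.318]),
([17.26630235,-38.70750671,-42.75876913,41.53521968,-8.37746792,8.55943732],[0.53519197,0.12454447,0.19047504],[179.8987741,45.03401896,-174.76011913]),
([15.58308739,-27.91411385,-42.99946143,30.26524178,-7.08308965,7.29223155],[0.59294161,0.13028774,0.13495636],[179.82246331,45.09006736,-174.69448426]),
([17.96837361,-40.90078496,-55.26529962,30.98602213,-8.76704193,9.00979455],[0.5153154,0.12321803,0.08848329],[179.75871946,45.32264017,-174.74805698]),
([25.97062593,-48.53056771,-43.11464157,54.34574978,-14.83902847,15.53909797],[0.45066473,0.14146331,0.21463521],[-179.21243005,43.21152298,-174.84185331])]
def fk(q,k):
    q=np.radians(q);r0,h0,a,b,c,d,dt,ex,lt=k
    d2=lambda u,v,an:np.array([u*np.cos(an)+v*np.sin(an),0,-u*np.sin(an)+v*np.cos(an)]) # Ry(an)
    p=np.array([r0,0,h0])+d2(a,b,q[1])+d2(c,d,q[1]-q[2])
    Rz=Ro.from_euler('z',q[0]).as_matrix()
    R4=Ro.from_euler('y',q[1]-q[2]+q[3]).as_matrix()  # x axis = tool dir
    p=p+R4@np.array([dt,0,ex])
    R5=R4@Ro.from_euler('z',S5*q[4]).as_matrix()
    p=p+R5@np.array([lt,0,0])
    # tool: z=R5 x ; at q6=0 tool x = -(...) -> R5 -z? 
    R6=R5@np.c_[[0,0,-1.],[0,1,0],[1,0,0]]@Ro.from_euler('z',q[5]).as_matrix()
    return Rz@p,Rz@R6
S5=1
def fit():
    def f(k):
        return np.concatenate([fk(q,k)[0]-p for q,p,_ in D]+[1e-3*(k-k0)])
    k0=np.array([0,.3,0,.4,.35,0,.08,0,.25])
    return least_squares(f,k0)
best=None
for s in(1,-1):
    S5=s;r=fit()
    if best is None or r.cost<best[0]: best=(r.cost,s,r.x)
S5=best[1];KK=best[2]
LIM=np.array([[-179.16,179.16],[-48.56,103.87],[-65.8,70.77],[-126.05,130.52],[-82.76,87.17],[-180,180]])
def ik(R,p,q0=(17,-38,-45,35,-8,8)):
    def f(q):
        pp,RR=fk(q,KK);return np.concatenate([(pp-p)*10,Ro.from_matrix(RR.T@R).as_rotvec()])
    r=least_squares(f,np.clip(q0,LIM[:,0]+.01,LIM[:,1]-.01),bounds=(LIM[:,0],LIM[:,1]),x_scale=10.)
    return r.x,np.abs(r.fun).max()
if __name__=="__main__":
    print(best)
    for q,p,e in D:
        pp,R=fk(q,KK);print((pp-p)*1e3,Ro.from_matrix(R.T@Ro.from_euler('xyz',e,degrees=True).as_matrix()).as_rotvec(degrees=True).round(2))
E
python3 kin.py; python3 - <<'E'
from h import *
for n in ("scene","side","wrist"):
    z=np.load(f"pics/{n}3.npz");P,e,t=z['P'],z['e'],z['t']
    # pull end & inner front wall
    for q in np.arange(.66,.80,.02):
        zz=P[:,2]-.012
        X=e*np.cos(q)+zz*np.sin(q);Zb=-e*np.sin(q)+zz*np.cos(q)
        m=(np.abs(t)<.055)&(Zb>.03)&(Zb<.138)&(X>-.008)&(X<.012)
        # inner face X=4mm
        print(n,round(q,2),m.sum(),np.median(X[m]).round(4) if m.sum() else None, np.polyfit(Zb[m],X[m],1).round(3) if m.sum()>50 else None)
E
```

```text
(np.float64(2.8670972105456896e-08), 1, array([ 3.91059101e-05,  1.60014979e-01,  6.63683192e-06,  4.20098391e-01,
        5.18788694e-01,  3.60930238e-02,  1.44285639e-01, -3.26165340e-05,
        2.74000357e-01]))
[ 0.05173261 -0.01271393  0.00011695] [-0. -0.  0.]
[ 4.18333447e-04  7.82486626e-05 -1.10649778e-03] [ 0. -0. -0.]
[-4.66803587e-05 -5.70160907e-05 -8.32174495e-05] [ 0. -0. -0.]
[-0.00051514 -0.00022222  0.00119973] [-0.  0. -0.]
[3.22305062e-04 5.46613766e-05 1.37213653e-05] [ 0. -0.  0.]
scene 0.66 698 -0.0046 [-0.159  0.005]
scene 0.68 886 -0.0045 [-0.117  0.004]
scene 0.7 1190 -0.0042 [-0.09   0.003]
scene 0.72 1424 -0.0034 [-0.072  0.003]
scene 0.74 1436 -0.0017 [-0.051  0.003]
scene 0.76 1425 -0.0 [-0.028  0.002]
scene 0.78 1423 0.0017 [-0.007  0.002]
scene 0.8 1423 0.0035 [0.014 0.002]
side 0.66 52 -0.0055 [-0.117  0.005]
side 0.68 95 -0.0055 [-0.099  0.005]
side 0.7 113 -0.0039 [-0.082  0.005]
side 0.72 114 -0.0017 [-0.064  0.005]
side 0.74 113 0.0007 [-0.042  0.005]
side 0.76 119 0.0028 [-0.039  0.007]
side 0.78 126 0.005 [-0.04   0.008]
side 0.8 131 0.0072 [-0.037  0.01 ]
wrist 0.66 180 -0.0064 [-0.133 -0.001]
wrist 0.68 293 -0.0066 [-0.11  -0.001]
wrist 0.7 648 -0.0069 [-0.061 -0.002]
wrist 0.72 1207 -0.0062 [-0.048 -0.002]
wrist 0.74 1783 -0.005 [-0.033 -0.002]
wrist 0.76 1886 -0.003 [-0.019 -0.001]
wrist 0.78 1980 -0.0008 [-0.007 -0.001]
wrist 0.8 2088 0.0011 [0.002 0.   ]
```

```bash
python3 - <<'E'
from h import *
from kin import *
z=np.load("pics/scene3.npz");P,e,t=z['P'],z['e'],z['t'];q=.78
zz=P[:,2]-.012;X=e*np.cos(q)+zz*np.sin(q);Zb=-e*np.sin(q)+zz*np.cos(q)
m=(np.abs(t)<.066)&(Zb>-.01)&(Zb<.15)&(X>.0)&(X<.1)
for lo in np.arange(0,.14,.01):
    k=m&(Zb>=lo)&(Zb<lo+.01); print(round(lo,2),k.sum(),np.percentile(X[k],[5,50,95]).round(3) if k.any() else '', t[k].min().round(3) if k.any() else'',t[k].max().round(3) if k.any() else'')
im=cv2.imread("pics/scene3.png")[225:330,190:310];cv2.imwrite("pics/scene3z.png",cv2.resize(im,None,fx=6,fy=5.5,interpolation=cv2.INTER_CUBIC))
# feasibility place: vial axis tilt phi, grasp point height hg along vial from foot
for th in (45,50,55,60):
    R=Rlean(th);phi=np.radians(th)-q
    for hg in(.07,.08):
        foot=binpt(.050,.008,q); gp=foot-hg*R[:,2]; tcp=gp+.008*R[:,2]
        for k in(0,.05,.1,.15):
            s,er=ik(R,tcp-k*R[:,2]);print(th,hg,k,tcp.round(3),s.round(1),er.round(4))
E
```

```text
0.0 4 [0.    0.001 0.002] -0.059 0.053
0.01 17 [0.001 0.002 0.005] -0.064 0.054
0.02 84 [0.    0.002 0.022] -0.064 0.054
0.03 291 [0.001 0.013 0.024] -0.065 0.055
0.04 131 [0.    0.002 0.018] -0.064 0.056
0.05 140 [0.    0.002 0.028] -0.065 0.057
0.06 144 [0.    0.002 0.033] -0.065 0.057
0.07 155 [0.    0.002 0.047] -0.065 0.058
0.08 152 [0.    0.002 0.058] -0.065 0.059
0.09 165 [0.    0.002 0.067] -0.066 0.059
0.1 160 [0.    0.002 0.06 ] -0.066 0.061
0.11 167 [0.    0.002 0.044] -0.066 0.062
0.12 172 [0.    0.002 0.045] -0.066 0.065
0.13 174 [0.    0.002 0.045] -0.066 0.066
0.14 54 [0.001 0.002 0.019] -0.061 0.066
45 0.07 0 [0.601 0.131 0.097] [ 15.5 -24.9 -45.4  24.9  -7.1   7.1] 0.0
45 0.07 0.05 [0.601 0.131 0.097] [ 16.4 -32.5 -46.   32.1  -7.7   7.8] 0.0
45 0.07 0.1 [0.601 0.131 0.097] [ 17.5 -39.5 -45.6  39.4  -8.5   8.6] 0.0
45 0.07 0.15 [0.601 0.131 0.097] [ 18.8 -45.5 -44.5  46.8  -9.4   9.5] 0.0
45 0.08 0 [0.594 0.131 0.104] [ 15.7 -26.5 -45.6  26.3  -7.2   7.2] 0.0
45 0.08 0.05 [0.594 0.131 0.104] [ 16.6 -34.  -46.   33.5  -7.8   7.9] 0.0
45 0.08 0.1 [0.594 0.131 0.104] [ 
[... 1220 characters left out ...]
13.5   9.9] 0.0714
55 0.08 0.15 [0.585 0.13  0.094] [ 24.9 -48.6 -48.   48.3 -18.6  14.8] 0.1691
60 0.07 0 [0.591 0.13  0.084] [ 16.9 -32.3 -61.4   1.4  -9.9   5.8] 0.0
60 0.07 0.05 [0.591 0.13  0.084] [ 18.4 -45.1 -64.4  11.4 -11.2   6.6] 0.0
60 0.07 0.1 [0.591 0.13  0.084] [ 23.  -48.6 -58.1  29.4 -18.   11.2] 0.1189
60 0.07 0.15 [0.591 0.13  0.084] [ 29.1 -48.6 -51.5  44.7 -26.   18.4] 0.2117
60 0.08 0 [0.582 0.13  0.089] [ 17.2 -34.8 -62.1   3.2 -10.1   5.9] 0.0
60 0.08 0.05 [0.582 0.13  0.089] [ 18.8 -47.7 -64.8  13.6 -11.5   6.7] 0.0
60 0.08 0.1 [0.582 0.13  0.089] [ 24.1 -48.6 -56.6  32.9 -19.5  12.5] 0.1432
60 0.08 0.15 [0.582 0.13  0.089] [ 30.5 -48.6 -50.5  47.3 -27.8  20.2] 0.2222
```

View pics/scene3z.png

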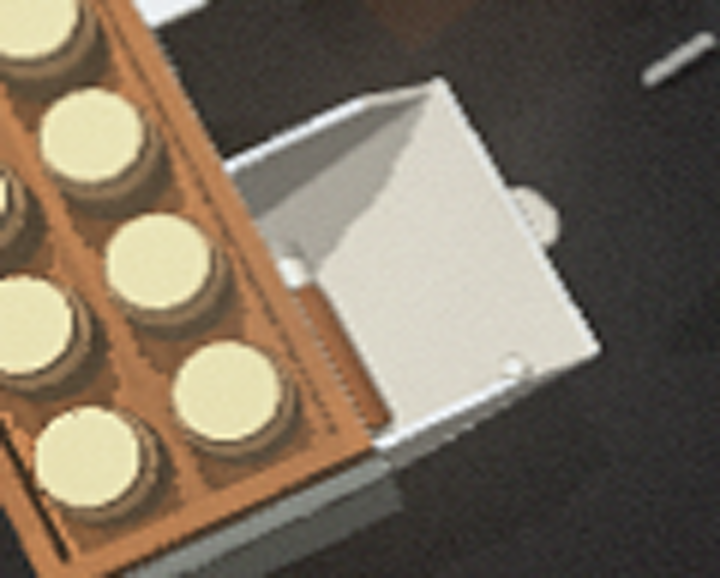

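```bash
python3 - <<'E'
from h import *
from kin import *
V=np.array([.3425,.283])
az=np.degrees(np.arctan2(V[1],V[0]))
def Rdown(yaw): return Ro.from_euler('xyz',[180,0,yaw],degrees=True).as_matrix()
R=Rdown(az+180)
print(az)
for z in(.067,.2): print(ik(R,[*V,z],(39,0,0,90,0,0)))
print(cmd(R,[*V,.2]))
E
```

```text
39.56615208147725
(array([ 3.95661521e+01, -9.32115963e+00, -2.31864840e+01,  7.61346756e+01,
       -9.11395620e-15, -6.97373204e-12]), np.float64(3.144156046630542e-10))
(array([ 3.95661521e+01, -1.01231313e+01, -9.17070805e+00,  9.09524233e+01,
        1.08321351e-14, -9.61642764e-13]), np.float64(5.339340081178534e-12))
[0.078, 0.15, -0.0578, -13.67, 41.62, -32.97]
```

>>> play_rows(targets=[{"fingers":0.3,"x":0.078,"y":0.15,"z":-0.058,"wx":-13.7,"wy":41.6,"wz":-33},{"fingers":0.3,"x":0.078,"y":0.15,"z":-0.058,"wx":-13.7,"wy":41.6,"wz":-33},{"fingers":0.3,"x":0.078,"y":0.15,"z":-0.058,"wx":-13.7,"wy":41.6,"wz":-33},{"fingers":0.3,"x":0.078,"y":0.15,"z":-0.058,"wx":-13.7,"wy":41.6,"wz":-33},{"fingers":0.3,"x":0.078,"y":0.15,"z":-0.058,"wx":-13.7,"wy":41.6,"wz":-33},{"fingers":0.3,"x":0.078,"y":0.15,"z":-0.058,"wx":-13.7,"wy":41.6,"wz":-33},{"fingers":0.3,"x":0.078,"y":0.15,"z":-0.058,"wx":-13.7,"wy":41.6,"wz":-33},{"fingers":0.3,"x":0.078,"y":0.15,"z":-0.058,"wx":-13.7,"wy":41.6,"wz":-33},{"fingers":0.3,"x":0.078,"y":0.15,"z":-0.058,"wx":-13.7,"wy":41.6,"wz":-33},{"fingers":0.3,"x":0.078,"y":0.15,"z":-0.058,"wx":-13.7,"wy":41.6,"wz":-33},{"fingers":0.3,"x":0.078,"y":0.15,"z":-0.058,"wx":-13.7,"wy":41.6,"wz":-33}])

```text
time: 7.1
ee_pos: [0.3422, 0.2821, 0.1983]
tcp_rot: [-180.0, -0.0, -140.6]
wrist_force: [0.5, -0.2, -0.4]
opening: 0.0556
```

```bash
python3 - <<'E'
from h import *
from kin import *
o=bot.get_obs();print(o['ee_pos'],o['tcp_rot'],o['time'],o['q'])
c=bot.get_calibration("wrist");p,d=bot.camera("wrist")
cv2.imwrite("pics/wrist4.png",p)
P=cloud(c,d);np.save("pics/wrist4P.npy",P)
r=bot.place_of("vial_mid","wrist")
print(r[:2])
m=(P[...,2]>.03)&(P[...,2]<.105)&(abs(P[...,0]-.3425)<.05)&(abs(P[...,1]-.283)<.05)
q=P[m];print(len(q),q.min(0),q.max(0))
q=q[q[:,2]>.09];print(len(q),q.mean(0),(q.min(0)+q.max(0))/2,q.max(0)-q.min(0))
# circle fit on glass
q=P[m];q=q[(q[:,2]>.03)&(q[:,2]<.068)]
f=least_squares(lambda c:np.hypot(q[:,0]-c[0],q[:,1]-c[1])-.014,[.3425,.283],loss='soft_l1',f_scale=.001);print('glass',len(q),f.x)
E
```

```text
[0.34220563 0.28212069 0.19829882] [-1.79999348e+02 -4.57955499e-02 -1.40579616e+02] 7.1 [ 3.95031671e+01 -1.02040267e+01 -9.42577485e+00  9.08240483e+01
 -5.85340921e-04  8.27833995e-02]
[]
1344 [0.32829386 0.27105893 0.03032585] [0.3546358  0.2976315  0.09686273]
786 [0.34158329 0.28445943 0.09454543] [0.34209937 0.2848363  0.09343272] [0.02507285 0.0255904  0.00686002]
glass 327 [0.34263011 0.28538044]
```

View pics/wrist4.png

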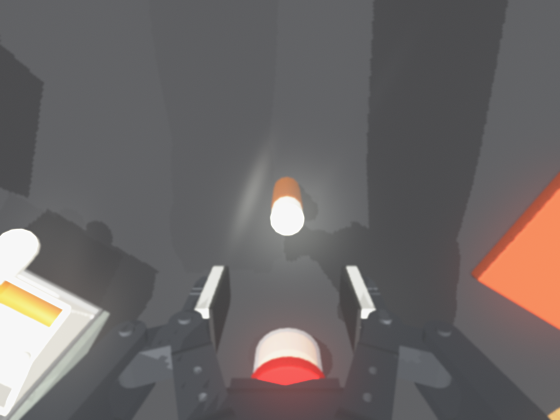

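>>> play_rows(grip_force=30, targets=[{"fingers":0.3,"x":-0.002,"y":0.002,"z":0.04,"wx":0,"wy":0,"wz":0},{"fingers":0.3,"x":-0.002,"y":0.002,"z":0.075,"wx":0,"wy":0,"wz":0},{"fingers":0.3,"x":-0.002,"y":0.002,"z":0.105,"wx":0,"wy":0,"wz":0},{"fingers":0.3,"x":-0.002,"y":0.002,"z":0.125,"wx":0,"wy":0,"wz":0},{"fingers":0.3,"x":-0.002,"y":0.002,"z":0.131,"wx":0,"wy":0,"wz":0},{"fingers":0.3,"x":-0.002,"y":0.002,"z":0.131,"wx":0,"wy":0,"wz":0},{"fingers":-0.2,"x":-0.002,"y":0.002,"z":0.131,"wx":0,"wy":0,"wz":0},{"fingers":-0.3,"x":-0.002,"y":0.002,"z":0.131,"wx":0,"wy":0,"wz":0},{"fingers":-1,"x":-0.002,"y":0.002,"z":0.131,"wx":0,"wy":0,"wz":0},{"fingers":-1,"x":-0.002,"y":0.002,"z":0.131,"wx":0,"wy":0,"wz":0},{"fingers":-1,"x":-0.002,"y":0.002,"z":0.131,"wx":0,"wy":0,"wz":0},{"fingers":-1,"x":-0.002,"y":0.002,"z":0.131,"wx":0,"wy":0,"wz":0}])

```text
time: 8.2
ee_pos: [0.3433, 0.2862, 0.0703]
tcp_rot: [180.0, 0.1, -140.5]
wrist_force: [-1.4, 0.2, 7.9]
opening: 0.0272
```

>>> play_rows(targets=[{"fingers":-1,"x":0,"y":0,"z":-0.02,"wx":0,"wy":0,"wz":0},{"fingers":-1,"x":0,"y":0,"z":-0.05,"wx":0,"wy":0,"wz":0},{"fingers":-1,"x":0,"y":0,"z":-0.09,"wx":0,"wy":0,"wz":0},{"fingers":-1,"x":0,"y":0,"z":-0.13,"wx":0,"wy":0,"wz":0},{"fingers":-1,"x":0,"y":0,"z":-0.17,"wx":0,"wy":0,"wz":0},{"fingers":-1,"x":0,"y":0,"z":-0.17,"wx":0,"wy":0,"wz":0},{"fingers":-1,"x":0,"y":0,"z":-0.17,"wx":0,"wy":0,"wz":0}])

```text
time: 8.78
ee_pos: [0.3436, 0.2863, 0.2414]
tcp_rot: [180.0, 0.3, -140.5]
wrist_force: [1.1, 0.3, -0.8]
opening: 0.0274
```

```bash
python3 - <<'E'
from h import *
from kin import *
o=bot.get_obs();print(o['ee_pos'],o['tcp_rot'],o['time'],o['opening'],o['wrist_force'])
c=bot.get_calibration("wrist");p,d=bot.camera("wrist");cv2.imwrite("pics/wrist5.png",p)
R0=Ro.from_euler('xyz',o['tcp_rot'],degrees=True).as_matrix()
P=cloud(c,d).reshape(-1,3);L=(P-o['ee_pos'])@R0
m=(abs(L[:,0])<.03)&(abs(L[:,1])<.03)&(L[:,2]<.09)&(L[:,2]>-.05)
hsv=cv2.cvtColor(p,cv2.COLOR_BGR2HSV).reshape(-1,3)
a=m&(hsv[:,1]>80);print('amber',a.sum(),L[a].min(0),L[a].max(0)) if a.any() else 0
# slope of vial front face
for lo in np.arange(-.03,.08,.01):
    k=m&(L[:,2]>=lo)&(L[:,2]<lo+.01);print(round(lo,2),k.sum(),L[k][:,0].max().round(4) if k.any() else'',np.median(L[k][:,1]).round(4) if k.any() else '')
p,d=bot.camera("side");cv2.imwrite("pics/side5.png",p)
E
```

```text
[0.34357516 0.28625    0.24141769] [ 179.96847016    0.25633266 -140.45935617] 8.7833 0.02739906436285261 [ 1.12817557  0.32087557 -0.84301211]
amber 2481 [-0.01115168 -0.01386857 -0.04169429] [0.01576625 0.01523148 0.07016172]
-0.03 4000 0.0147 0.0001
-0.02 1636 0.0145 0.0003
-0.01 1282 0.0146 -0.0001
0.0 1060 0.0156 0.0006
0.01 417 0.0158 0.0001
0.02 347 0.0155 0.0001
0.03 295 0.0158 0.0001
0.04 253 0.0156 -0.0005
0.05 232 0.0156 0.0
0.06 169 0.0155 0.0
0.07 2 0.0147 0.0034
```

View pics/wrist5.png

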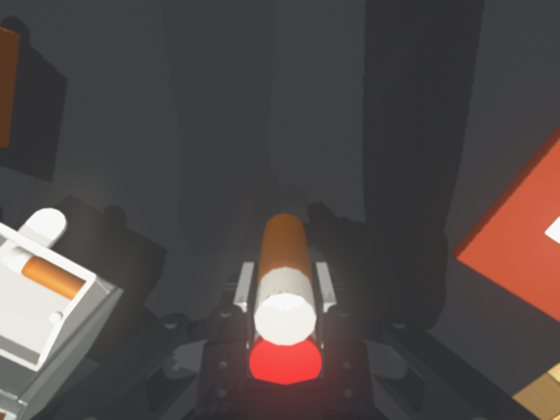

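View pics/side5.png

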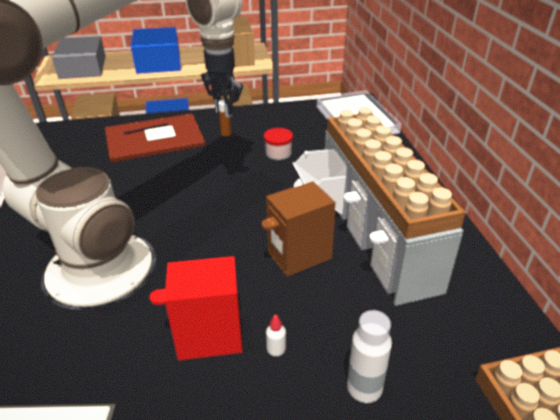

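```bash
python3 - <<'E'
from h import *
from kin import *
q=.78;th=np.degrees(q);R=Rlean(th)
for zf in(.0055,.08,.12,.16):
    tcp=binpt(.048,zf,q)-.070*R[:,2]+.001*AX*0
    s,er=ik(R,tcp);print(zf,tcp.round(4),s.round(1),er.round(5))
    if zf==.16: print(cmd(R,tcp))
    # mid waypoint check
E
```

```text
0.0055 [0.5955 0.1309 0.0994] [ 15.6 -25.7 -45.4  26.1  -7.1   7.2] 0.0
0.08 [0.5434 0.1259 0.1524] [ 17.  -36.7 -45.7  36.8  -8.1   8.3] 0.0
0.12 [0.5154 0.1232 0.1808] [ 18.  -41.8 -45.1  42.7  -8.8   9. ] 0.0
0.16 [0.4874 0.1205 0.2093] [ 19.1 -46.4 -43.9  48.6  -9.5   9.8] 0.0
[-0.0066, -0.2193, 0.0287, 13.3, -43.4, 32.31]
```

>>> play_rows(targets=[{"fingers":-1,"x":-0.0006,"y":-0.02,"z":0.003,"wx":1.5,"wy":-4.3,"wz":3.2},{"fingers":-1,"x":-0.0012,"y":-0.044,"z":0.006,"wx":2.7,"wy":-8.7,"wz":6.5},{"fingers":-1,"x":-0.002,"y":-0.07,"z":0.009,"wx":4,"wy":-13,"wz":9.7},{"fingers":-1,"x":-0.003,"y":-0.098,"z":0.0125,"wx":6,"wy":-19.5,"wz":14.5},{"fingers":-1,"x":-0.004,"y":-0.13,"z":0.017,"wx":8,"wy":-26,"wz":19.4},{"fingers":-1,"x":-0.005,"y":-0.16,"z":0.021,"wx":10,"wy":-32,"wz":24},{"fingers":-1,"x":-0.006,"y":-0.185,"z":0.025,"wx":11.6,"wy":-37,"wz":28},{"fingers":-1,"x":-0.0066,"y":-0.205,"z":0.0275,"wx":12.6,"wy":-41,"wz":30.5},{"fingers":-1,"x":-0.0066,"y":-0.219,"z":0.029,"wx":13.3,"wy":-43.4,"wz":32.3},{"fingers":-1,"x":-0.0066,"y":-0.219,"z":0.029,"wx":13.3,"wy":-43.4,"wz":32.3},{"fingers":-1,"x":-0.0066,"y":-0.219,"z":0.029,"wx":13.3,"wy":-43.4,"wz":32.3}])

```text
time: 9.8
ee_pos: [0.4863, 0.1203, 0.2075]
tcp_rot: [-179.9, 44.5, -174.5]
wrist_force: [-0.7, -0.5, 0.2]
opening: 0.0272
```

```bash
python3 - <<'E'
from h import *
from kin import *
q=.78;R=Rlean(np.degrees(q))
o=bot.get_obs();print(o['ee_pos'],o['tcp_rot'],o['time'],o['opening'],o['wrist_force'],o['q'])
R0=Ro.from_euler('xyz',o['tcp_rot'],degrees=True).as_matrix()
c=bot.get_calibration("wrist");p,d=bot.camera("wrist");cv2.imwrite("pics/wrist6.png",p)
P=cloud(c,d).reshape(-1,3);L=(P-o['ee_pos'])@R0
m=(abs(L[:,0])<.03)&(abs(L[:,1])<.03)&(L[:,2]<.09)&(L[:,2]>-.05)
for lo in np.arange(-.03,.08,.02):
    k=m&(L[:,2]>=lo)&(L[:,2]<lo+.02);print(round(lo,2),k.sum(),L[k][:,0].max().round(4) if k.any() else'',np.median(L[k][:,1]).round(4) if k.any() else '')
for zf in(.16,.08,.0055): print(cmd(R,binpt(.048,zf,q)-.070*R[:,2]))
p,d=bot.camera("scene");cv2.imwrite("pics/scene6.png",p)
# bin state & angle
c=bot.get_calibration("scene");P=cloud(c,d).reshape(-1,3);e=(P-PIV)@AX;t=(P-PIV)@AY;zz=P[:,2]-.012
X=e*np.cos(q)+zz*np.sin(q);Zb=-e*np.sin(q)+zz*np.cos(q)
m=(t>.03)&(t<.055)&(Zb>.06)&(Zb<.135)&(X>-.008)&(X<.012);print(m.sum(),np.median(X[m]))
E
```

```text
[0.48630628 0.12033151 0.20747459] [-179.93890776   44.53317749 -174.48223988] 9.8 0.02720511003557341 [-0.7050054  -0.47447214  0.16886253] [ 19.0982582  -46.43146507 -44.05763394  48.66313939  -9.5387555
   9.77215915]
-0.03 5658 0.0149 -0.0001
-0.01 2312 0.0157 0.0004
0.01 761 0.0158 -0.0001
0.03 564 0.0158 -0.0001
0.05 390 0.0161 -0.0001
0.07 0  
[-0.001, -0.0004, -0.0, 0.01, -0.12, 0.07]
[-0.0011, -0.0004, 0.08, 0.01, -0.12, 0.07]
[-0.0013, -0.0005, 0.1545, 0.01, -0.12, 0.07]
230 0.0018704993854704345
```

View pics/wrist6.png

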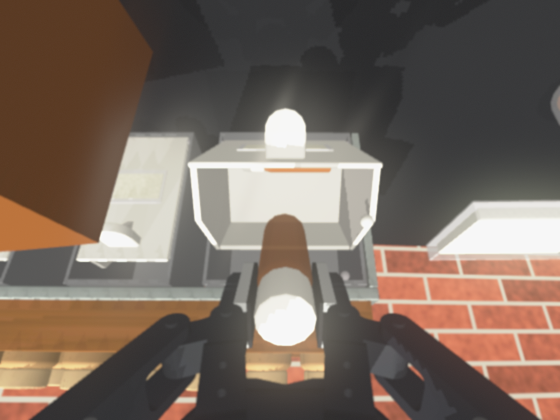

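View pics/scene6.png

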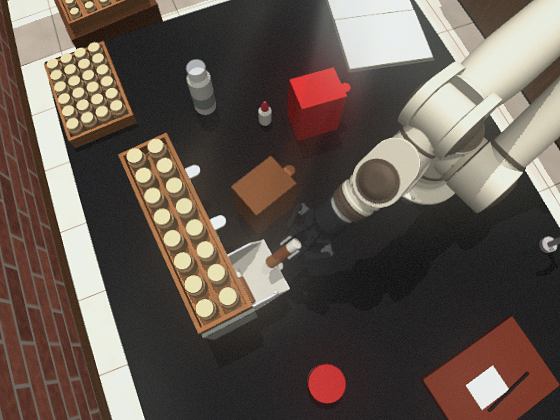

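>>> play_rows(targets=[{"fingers":-1,"x":-0.004,"y":0,"z":0.015,"wx":0,"wy":0,"wz":0},{"fingers":-1,"x":-0.004,"y":0,"z":0.035,"wx":0,"wy":0,"wz":0},{"fingers":-1,"x":-0.004,"y":0,"z":0.055,"wx":0,"wy":0,"wz":0},{"fingers":-1,"x":-0.004,"y":0,"z":0.075,"wx":0,"wy":0,"wz":0},{"fingers":-1,"x":-0.004,"y":0,"z":0.092,"wx":0,"wy":0,"wz":0},{"fingers":-1,"x":-0.004,"y":0,"z":0.107,"wx":0,"wy":0,"wz":0},{"fingers":-1,"x":-0.004,"y":0,"z":0.12,"wx":0,"wy":0,"wz":0},{"fingers":-1,"x":-0.004,"y":0,"z":0.132,"wx":0,"wy":0,"wz":0},{"fingers":-1,"x":-0.004,"y":0,"z":0.14,"wx":0,"wy":0,"wz":0},{"fingers":-1,"x":-0.004,"y":0,"z":0.14,"wx":0,"wy":0,"wz":0}])

```text
time: 10.73
ee_pos: [0.5881, 0.1311, 0.1105]
tcp_rot: [-179.9, 44.5, -174.4]
wrist_force: [0.3, 0.4, -0.8]
opening: 0.0273
```

```bash
python3 - <<'E'
from h import *
q=.78;R=Rlean(np.degrees(q))
o=bot.get_obs();print(o['ee_pos'],o['tcp_rot'],o['time'],o['opening'],o['wrist_force'])
R0=Ro.from_euler('xyz',o['tcp_rot'],degrees=True).as_matrix()
foot=o['ee_pos']+.07*R0[:,2]+.001*R0[:,0]-PIV
e=foot@AX;zz=foot[2];print("foot bin",e*np.cos(q)+zz*np.sin(q),-e*np.sin(q)+zz*np.cos(q),foot@AY)
c=bot.get_calibration("wrist");p,d=bot.camera("wrist");cv2.imwrite("pics/wrist7.png",p)
E
```

```text
[0.58811954 0.13112421 0.11054126] [-179.93824593   44.48470692 -174.4095662 ] 10.7333 0.027295846315636422 [ 0.27872429  0.40321547 -0.77465416]
foot bin 0.0493454775743304 0.018562427782830654 0.0009641314649371324
```

View pics/wrist7.png

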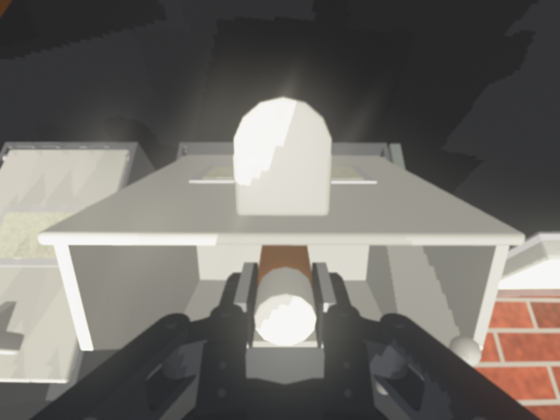

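>>> play_rows(targets=[{"fingers":-1,"x":0,"y":0,"z":0.004,"wx":0,"wy":0,"wz":0},{"fingers":-1,"x":0,"y":0,"z":0.008,"wx":0,"wy":0,"wz":0},{"fingers":-1,"x":0,"y":0,"z":0.011,"wx":0,"wy":0,"wz":0},{"fingers":-1,"x":0,"y":0,"z":0.012,"wx":0,"wy":0,"wz":0},{"fingers":-1,"x":0,"y":0,"z":0.012,"wx":0,"wy":0,"wz":0},{"fingers":-1,"x":0,"y":0,"z":0.012,"wx":0,"wy":0,"wz":0}])

```text
time: 11.28
ee_pos: [0.5963, 0.1312, 0.104]
tcp_rot: [-180.0, 44.7, -174.5]
wrist_force: [-0.1, -0.0, -0.3]
opening: 0.0276
```

>>> play_rows(targets=[{"fingers":-1,"x":0,"y":0,"z":0.001,"wx":0,"wy":0,"wz":0},{"fingers":-1,"x":0,"y":0,"z":0.001,"wx":0,"wy":0,"wz":0},{"fingers":-1,"x":0,"y":0,"z":0.001,"wx":0,"wy":0,"wz":0}])

```text
time: 11.53
ee_pos: [0.5971, 0.1313, 0.1033]
tcp_rot: [-180.0, 44.7, -174.5]
wrist_force: [-0.7, 0.2, -0.3]
opening: 0.0271
```

```bash
python3 - <<'E'
from h import *
q=.78;R=Rlean(np.degrees(q))
o=bot.get_obs();print(o['ee_pos'],o['tcp_rot'],o['time'],o['opening'],o['wrist_force'])
R0=Ro.from_euler('xyz',o['tcp_rot'],degrees=True).as_matrix()
foot=o['ee_pos']+.07*R0[:,2]+.001*R0[:,0]-PIV
e=foot@AX;zz=foot[2];print("foot bin",e*np.cos(q)+zz*np.sin(q),-e*np.sin(q)+zz*np.cos(q),foot@AY)
c=bot.get_calibration("wrist");p,d=bot.camera("wrist");cv2.imwrite("pics/wrist8.png",p)
P=cloud(c,d).reshape(-1,3)-PIV;e=P@AX;t=P@AY;zz=P[:,2]
X=e*np.cos(q)+zz*np.sin(q);Zb=-e*np.sin(q)+zz*np.cos(q)
m=(abs(t)<.06)&(X>-.006)&(X<.006)&(Zb>.12);print(Zb[m].max(),X[m].min(),m.sum())
E
```

```text
[0.59705622 0.13131507 0.10333342] [-179.99215493   44.69863045 -174.51880593] 11.5333 0.02707006140331405 [-0.68176978  0.18384705 -0.30395168]
foot bin 0.05087488830408597 0.007164916368257945 0.0002765692504408538
0.14218051539066823 -0.005994301240451215 20117
```

View pics/wrist8.png

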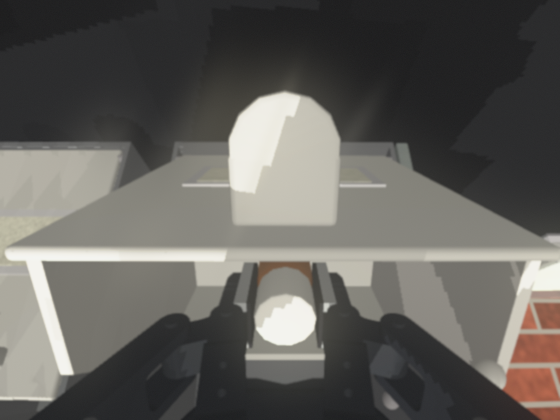

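>>> play_rows(targets=[{"fingers":-1,"x":0,"y":0,"z":0.001,"wx":0,"wy":0,"wz":0},{"fingers":-1,"x":0,"y":0,"z":0.002,"wx":0,"wy":0,"wz":0},{"fingers":-1,"x":0,"y":0,"z":0.002,"wx":0,"wy":0,"wz":0},{"fingers":-1,"x":0,"y":0,"z":0.002,"wx":0,"wy":0,"wz":0}])

```text
time: 11.92
ee_pos: [0.5984, 0.1314, 0.1016]
tcp_rot: [-180.0, 44.7, -174.5]
wrist_force: [-0.5, 0.2, -0.6]
opening: 0.0269
```

>>> play_rows(targets=[{"fingers":-1,"x":0,"y":0,"z":0.001,"wx":0,"wy":0,"wz":0},{"fingers":-1,"x":0,"y":0,"z":0.001,"wx":0,"wy":0,"wz":0}])

```text
time: 12.08
ee_pos: [0.5992, 0.1315, 0.1011]
tcp_rot: [-180.0, 44.7, -174.5]
wrist_force: [-1.5, -0.3, 1.0]
opening: 0.0273
```

>>> play_rows(targets=[{"fingers":-1,"x":0,"y":0,"z":0.001,"wx":0,"wy":0,"wz":0},{"fingers":-1,"x":0,"y":0,"z":0.001,"wx":0,"wy":0,"wz":0}])

```text
time: 12.25
ee_pos: [0.6, 0.1316, 0.1004]
tcp_rot: [-180.0, 44.7, -174.5]
wrist_force: [-1.9, 0.9, 1.0]
opening: 0.0271
```

>>> play_rows(grip_force=20, targets=[{"fingers":-1,"x":0,"y":0,"z":0,"wx":0,"wy":0,"wz":0},{"fingers":-0.34,"x":0,"y":0,"z":0,"wx":0,"wy":0,"wz":0},{"fingers":-0.32,"x":0,"y":0,"z":0,"wx":0,"wy":0,"wz":0},{"fingers":-0.3,"x":0,"y":0,"z":0,"wx":0,"wy":0,"wz":0},{"fingers":-0.28,"x":0,"y":0,"z":0,"wx":0,"wy":0,"wz":0},{"fingers":-0.26,"x":0,"y":0,"z":0,"wx":0,"wy":0,"wz":0},{"fingers":-0.2,"x":0,"y":0,"z":0,"wx":0,"wy":0,"wz":0},{"fingers":-0.1,"x":0,"y":0,"z":0,"wx":0,"wy":0,"wz":0},{"fingers":0,"x":0,"y":0,"z":0,"wx":0,"wy":0,"wz":0},{"fingers":0.1,"x":0,"y":0,"z":0,"wx":0,"wy":0,"wz":0},{"fingers":0.1,"x":0,"y":0,"z":0,"wx":0,"wy":0,"wz":0}])

```text
time: 13.17
ee_pos: [0.6004, 0.1297, 0.101]
tcp_rot: [-179.8, 44.7, -174.6]
wrist_force: [-1.7, -14.5, 4.1]
opening: 0.0466
```

```bash
python3 - <<'E'
from h import *
o=bot.get_obs();print(o['ee_pos'],o['tcp_rot'],o['time'],o['opening'],o['wrist_force'])
p,d=bot.camera("wrist");cv2.imwrite("pics/wrist9.png",p)
E
```

```text
[0.60036808 0.12966208 0.10095139] [-179.80301398   44.74826779 -174.62027923] 13.1667 0.04657849373314634 [ -1.7386241  -14.49216504   4.08399732]
```

View pics/wrist9.png

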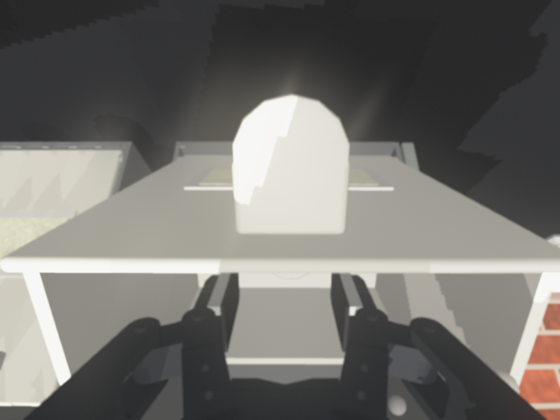

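>>> play_rows(targets=[{"fingers":0,"x":0,"y":0,"z":0,"wx":0,"wy":0,"wz":0},{"fingers":0,"x":0,"y":0,"z":-0.005,"wx":0,"wy":0,"wz":0}])

```text
time: 13.38
ee_pos: [0.5963, 0.1307, 0.1033]
tcp_rot: [-180.0, 44.6, -174.5]
wrist_force: [-0.2, -0.7, 0.4]
opening: 0.0425
```

```bash
python3 - <<'E'
from h import *
o=bot.get_obs();print(o['ee_pos'],o['tcp_rot'],o['time'],o['opening'],o['wrist_force'],o['torque'])
for n in("scene","side"):
    c=bot.get_calibration(n);p,d=bot.camera(n)
    u,v=proj(c,[binpt(0.03,.1,.78)])[0].astype(int);k=60;print(u,v)
    cv2.imwrite(f"pics/{n}10z.png",cv2.resize(p[max(v-k,0):v+k,u-k:u+k],None,fx=5,fy=5,interpolation=cv2.INTER_CUBIC))
E
```

```text
[0.5963462  0.13070735 0.10332167] [-179.9565417    44.64300216 -174.54776653] 13.3833 0.042461184248859384 [-0.22504934 -0.67294995  0.44131936] [-0.05656112  0.6715058  -0.02782614]
257 272
317 176
```

View pics/scene10z.png

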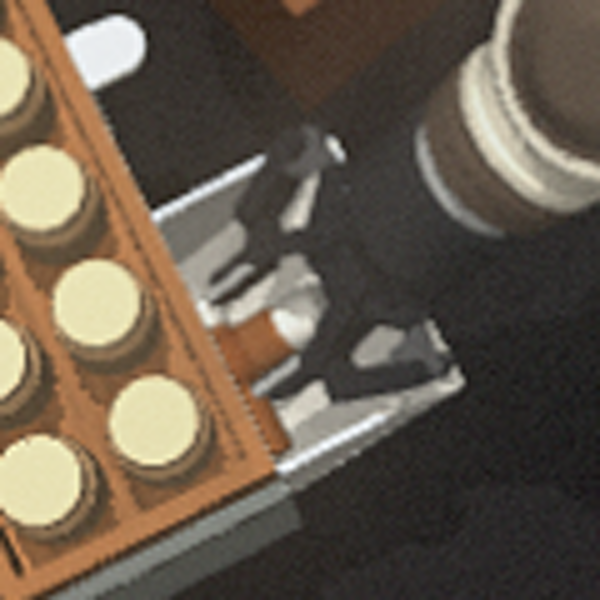

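View pics/side10z.png

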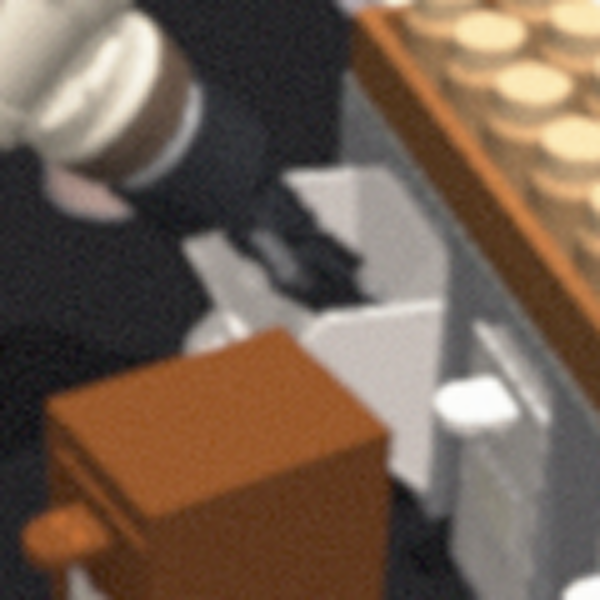

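>>> play_rows(targets=[{"fingers":0,"x":0,"y":0,"z":-0.015,"wx":0,"wy":0,"wz":0},{"fingers":0,"x":0,"y":0,"z":-0.035,"wx":0,"wy":0,"wz":0},{"fingers":0,"x":0,"y":0,"z":-0.06,"wx":0,"wy":0,"wz":0},{"fingers":0,"x":0,"y":0,"z":-0.09,"wx":0,"wy":0,"wz":0},{"fingers":0,"x":0,"y":0,"z":-0.12,"wx":0,"wy":0,"wz":0},{"fingers":0,"x":0,"y":0,"z":-0.14,"wx":0,"wy":0,"wz":0},{"fingers":0,"x":0,"y":0,"z":-0.14,"wx":0,"wy":0,"wz":0}])

```text
time: 14.07
ee_pos: [0.4978, 0.1224, 0.2086]
tcp_rot: [179.9, 45.1, -174.6]
wrist_force: [-0.2, -0.5, 0.6]
opening: 0.0425
```

```bash
python3 - <<'E'
from h import *
from kin import *
o=bot.get_obs();print(o['ee_pos'],o['tcp_rot'],o['time'],o['opening'],o['wrist_force'],o['q'])
for n in("scene","wrist"):
    c=bot.get_calibration(n);p,d=bot.camera(n);cv2.imwrite(f"pics/{n}11.png",p)
    P=cloud(c,d).reshape(-1,3)-PIV;e=P@AX;t=P@AY;zz=P[:,2]
    if n=="scene":
        np.savez("pics/s11.npz",e=e,t=t,zz=zz)
        cv2.imwrite("pics/scene11z.png",cv2.resize(p[212:332,197:317],None,fx=5,fy=5,interpolation=cv2.INTER_CUBIC))
    for q in np.arange(.7,.81,.02):
        X=e*np.cos(q)+zz*np.sin(q);Zb=-e*np.sin(q)+zz*np.cos(q)
        m=(abs(t)>.03)&(abs(t)<.06)&(Zb>.06)&(Zb<.138)&(X>-.008)&(X<.012);print(n,round(q,2),m.sum(),np.median(X[m]).round(4),np.polyfit(Zb[m],X[m],1).round(3))
q=.78
for th in(45,30,20):
  R=Rlean(th)
  for k in(0,.06):
    tp=binpt(-.021,.122,q)-k*R[:,2];print(th,k,tp,ik(R,tp)[0].round(1),ik(R,tp)[1].round(4))
E
```

```text
[0.49783775 0.12240862 0.20862925] [ 179.86823224   45.06819087 -174.55876015] 14.0667 0.042461831805012715 [-0.16321104 -0.53059858  0.60937911] [ 18.73713932 -44.94673276 -43.62390033  47.01096795  -9.24029278
   9.47180558]
scene 0.7 430 -0.0054 [-0.054 -0.   ]
scene 0.72 531 -0.004 [-0.052  0.001]
scene 0.74 544 -0.0021 [-0.036  0.002]
scene 0.76 545 -0.0001 [-0.016  0.002]
scene 0.78 545 0.0018 [0.004 0.002]
scene 0.8 545 0.0039 [0.023 0.002]
wrist 0.7 313 -0.0073 [-0.03  -0.005]
wrist 0.72 737 -0.0065 [-0.044 -0.002]
wrist 0.74 1023 -0.005 [-0.031 -0.002]
wrist 0.76 1019 -0.0029 [-0.011 -0.002]
wrist 0.78 1020 -0.0008 [ 0.009 -0.002]
wrist 0.8 1021 0.0014 [ 0.03  -0.002]
45 0 [0.51412904 0.12310453 0.08396258] [ 18.  -40.7 -55.5  30.9  -8.9   9. ] 0.0
45 0.06 [0.47189568 0.11906299 0.12638899] [ 20.  -48.6 -53.3  42.7 -10.5  10.7] 0.0245
30 0 [0.51412904 0.12310453 0.08396258] [ 16.2 -26.9 -40.6  46.7  -5.4   9.4] 0.0
30 0.06 [0.48426554 0.12024673 0.13592411] [ 17.1 -32.7 -38.3  54.9  -5.8  10.1] 0.0
20 0 [0.51412904 0.12310453 0.08396258] [ 15.2 -17.4 -30.7  57.   -3.3   9.1] 0.0
20 0.06 [0.49370121 0.12114968 0.14034414] [ 15.7 -21.3 -27.2  64.4  -3.5   9.6] 0.0
```

View pics/scene11z.png

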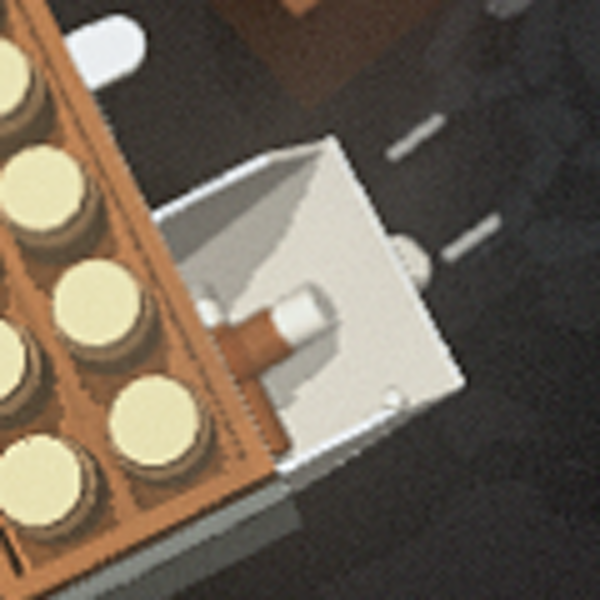

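View pics/wrist11.png

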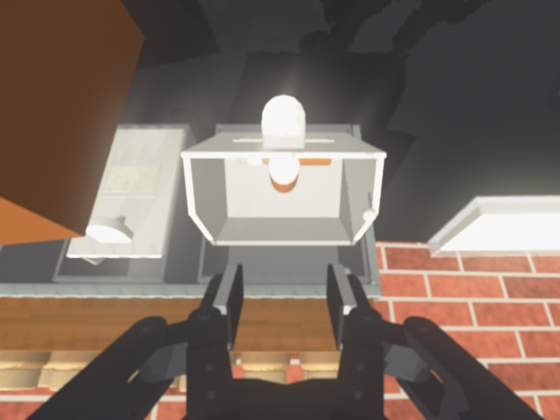

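```bash
python3 - <<'E'
from h import *
from kin import *
q=.78;R=Rlean(40)
o=bot.get_obs();base=(Ro.from_euler('xyz',o['tcp_rot'],degrees=True).as_matrix(),o['ee_pos'])
for k in(.08,.04,0):
    tp=binpt(-.021,.122,q)-k*R[:,2];print(k,tp,ik(R,tp)[0].round(1),ik(R,tp)[1].round(4),cmd(R,tp))
print('then, from commanded pull pose:')
b=(R,binpt(-.021,.122,q))
for a in np.arange(.72,-.03,-.06): print(round(a,2),cmd(R,binpt(-.021,.122,a),b)[:3],ik(R,binpt(-.021,.122,a))[1].round(4))
E
```

```text
0.08 [0.46294001 0.11820597 0.14524614] [ 19.4 -46.7 -48.6  49.   -8.9  10.8] 0.0 [0.0671, -0.0007, 0.0168, 0.06, 4.82, 0.02]
0.04 [0.48853453 0.12065525 0.11460436] [ 18.3 -41.8 -49.9  42.7  -8.2   9.9] 0.0 [0.0705, -0.0007, 0.0566, 0.06, 4.82, 0.02]
0 [0.51412904 0.12310453 0.08396258] [ 17.4 -36.2 -50.5  36.3  -7.7   9.2] 0.0 [0.0739, -0.0008, 0.0965, 0.06, 4.82, 0.02]
then, from commanded pull pose:
0.72 [-0.0072, -0.0, -0.0016] 0.0
0.66 [-0.0146, -0.0, -0.0028] 0.0
0.6 [-0.022, 0.0, -0.0036] 0.0
0.54 [-0.0294, 0.0, -0.0039] 0.0
0.48 [-0.0368, -0.0, -0.0038] 0.0
0.42 [-0.0442, 0.0, -0.0032] 0.0
0.36 [-0.0516, -0.0, -0.0022] 0.0
0.3 [-0.0588, -0.0, -0.0007] 0.0
0.24 [-0.066, -0.0, 0.0012] 0.0
0.18 [-0.0731, -0.0, 0.0035] 0.0
0.12 [-0.08, -0.0, 0.0062] 0.0
0.06 [-0.0867, 0.0, 0.0094] 0.0
-0.0 [-0.0932, 0.0, 0.0129] 0.0
```

>>> play_rows(grip_force=40, targets=[{"fingers":0.3,"x":0.035,"y":0,"z":0.008,"wx":0,"wy":2.4,"wz":0},{"fingers":0.3,"x":0.067,"y":0,"z":0.017,"wx":0,"wy":4.8,"wz":0},{"fingers":0.3,"x":0.067,"y":0,"z":0.017,"wx":0,"wy":4.8,"wz":0},{"fingers":0.3,"x":0.067,"y":0,"z":0.017,"wx":0,"wy":4.8,"wz":0},{"fingers":0.3,"x":0.069,"y":0,"z":0.035,"wx":0,"wy":4.8,"wz":0},{"fingers":0.3,"x":0.07,"y":0,"z":0.057,"wx":0,"wy":4.8,"wz":0},{"fingers":0.3,"x":0.072,"y":0,"z":0.075,"wx":0,"wy":4.8,"wz":0},{"fingers":0.3,"x":0.073,"y":0,"z":0.09,"wx":0,"wy":4.8,"wz":0},{"fingers":0.3,"x":0.074,"y":0,"z":0.0965,"wx":0,"wy":4.8,"wz":0},{"fingers":0.3,"x":0.074,"y":0,"z":0.0965,"wx":0,"wy":4.8,"wz":0},{"fingers":-1,"x":0.074,"y":0,"z":0.0965,"wx":0,"wy":4.8,"wz":0},{"fingers":-1,"x":0.074,"y":0,"z":0.0965,"wx":0,"wy":4.8,"wz":0},{"fingers":-1,"x":0.074,"y":0,"z":0.0965,"wx":0,"wy":4.8,"wz":0},{"fingers":-1,"x":0.074,"y":0,"z":0.0965,"wx":0,"wy":4.8,"wz":0},{"fingers":-1,"x":0.074,"y":0,"z":0.0965,"wx":0,"wy":4.8,"wz":0}])

```text
time: 15.42
ee_pos: [0.5139, 0.1232, 0.0844]
tcp_rot: [-180.0, 40.0, -174.5]
wrist_force: [-6.8, -3.1, 6.7]
opening: 0.0284
```

```bash
python3 - <<'E'
from h import *
o=bot.get_obs();print(o['ee_pos'],o['tcp_rot'],o['time'],o['opening'],o['wrist_force'])
print(binpt(-.021,.122,.78))
p,d=bot.camera("wrist");cv2.imwrite("pics/wrist12.png",p)
R=Rlean(40)
for a in(.3,.0,-.03):print(cmd(R,binpt(-.021,.122,a)))
E
```

```text
[0.51389195 0.12324148 0.08435883] [-179.98536767   40.01519408 -174.53956308] 15.4167 0.028436664206309806 [-6.80590667 -3.0810037   6.71902434]
[0.51412904 0.12310453 0.08396258]
[-0.0588, -0.0002, -0.0003, -0.02, 0.02, -0.0]
[-0.0931, -0.0002, 0.0134, -0.02, 0.02, -0.0]
[-0.0963, -0.0002, 0.0153, -0.02, 0.02, -0.0]
```

View pics/wrist12.png

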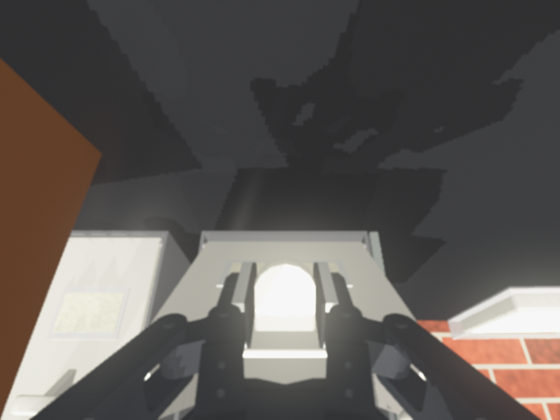

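Gripped on the tongue. Close along the arc, gently.

>>> play_rows(targets=[{"fingers":-1,"x":-0.0035,"y":0,"z":-0.0008,"wx":0,"wy":0,"wz":0},{"fingers":-1,"x":-0.0072,"y":0,"z":-0.0016,"wx":0,"wy":0,"wz":0},{"fingers":-1,"x":-0.011,"y":0,"z":-0.0022,"wx":0,"wy":0,"wz":0},{"fingers":-1,"x":-0.0146,"y":0,"z":-0.0028,"wx":0,"wy":0,"wz":0},{"fingers":-1,"x":-0.0183,"y":0,"z":-0.0032,"wx":0,"wy":0,"wz":0},{"fingers":-1,"x":-0.022,"y":0,"z":-0.0036,"wx":0,"wy":0,"wz":0},{"fingers":-1,"x":-0.0257,"y":0,"z":-0.0038,"wx":0,"wy":0,"wz":0},{"fingers":-1,"x":-0.0294,"y":0,"z":-0.0039,"wx":0,"wy":0,"wz":0},{"fingers":-1,"x":-0.0331,"y":0,"z":-0.0039,"wx":0,"wy":0,"wz":0},{"fingers":-1,"x":-0.0368,"y":0,"z":-0.0038,"wx":0,"wy":0,"wz":0},{"fingers":-1,"x":-0.0405,"y":0,"z":-0.0035,"wx":0,"wy":0,"wz":0},{"fingers":-1,"x":-0.0442,"y":0,"z":-0.0032,"wx":0,"wy":0,"wz":0},{"fingers":-1,"x":-0.0479,"y":0,"z":-0.0027,"wx":0,"wy":0,"wz":0},{"fingers":-1,"x":-0.0516,"y":0,"z":-0.0022,"wx":0,"wy":0,"wz":0},{"fingers":-1,"x":-0.0552,"y":0,"z":-0.0015,"wx":0,"wy":0,"wz":0},{"fingers":-1,"x":-0.0588,"y":0,"z":-0.0007,"wx":0,"wy":0,"wz":0}])

```text
time: 16.8
ee_pos: [0.5584, 0.1273, 0.1215]
tcp_rot: [-180.0, 39.9, -174.5]
wrist_force: [-2.4, -3.8, 1.6]
opening: 0.0289
```

```bash
python3 - <<'E'
from h import *
o=bot.get_obs();print(o['ee_pos'],o['tcp_rot'],o['time'],o['opening'],o['wrist_force'])
p,d=bot.camera("wrist");cv2.imwrite("pics/wrist13.png",p)
R=Rlean(40)
for a in(.24,.18,.12,.06,.0,-.03):print(cmd(R,binpt(-.021,.122,a)))
E
```

```text
[0.55843292 0.12734351 0.12154031] [-179.96127255   39.91673728 -174.53380359] 16.8 0.02886544768381649 [-2.43159243 -3.76221103  1.6065177 ]
[-0.0073, 0.0, 0.0012, -0.04, -0.06, -0.01]
[-0.0144, 0.0, 0.0035, -0.04, -0.06, -0.01]
[-0.0213, 0.0, 0.0063, -0.04, -0.06, -0.01]
[-0.028, 0.0, 0.0094, -0.04, -0.06, -0.01]
[-0.0345, 0.0, 0.013, -0.04, -0.06, -0.01]
[-0.0377, 0.0, 0.0149, -0.04, -0.06, -0.01]
```

View pics/wrist13.png

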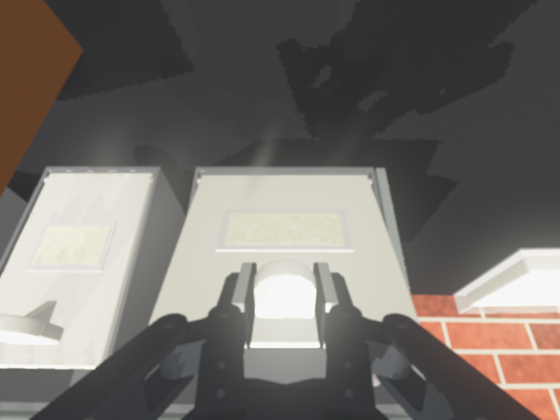

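>>> play_rows(targets=[{"fingers":-1,"x":-0.0037,"y":0,"z":0.0005,"wx":0,"wy":0,"wz":0},{"fingers":-1,"x":-0.0073,"y":0,"z":0.0012,"wx":0,"wy":0,"wz":0},{"fingers":-1,"x":-0.0109,"y":0,"z":0.0023,"wx":0,"wy":0,"wz":0},{"fingers":-1,"x":-0.0144,"y":0,"z":0.0035,"wx":0,"wy":0,"wz":0},{"fingers":-1,"x":-0.0179,"y":0,"z":0.0048,"wx":0,"wy":0,"wz":0},{"fingers":-1,"x":-0.0213,"y":0,"z":0.0063,"wx":0,"wy":0,"wz":0},{"fingers":-1,"x":-0.0247,"y":0,"z":0.0078,"wx":0,"wy":0,"wz":0},{"fingers":-1,"x":-0.028,"y":0,"z":0.0094,"wx":0,"wy":0,"wz":0},{"fingers":-1,"x":-0.0313,"y":0,"z":0.0112,"wx":0,"wy":0,"wz":0},{"fingers":-1,"x":-0.0345,"y":0,"z":0.013,"wx":0,"wy":0,"wz":0},{"fingers":-1,"x":-0.036,"y":0,"z":0.014,"wx":0,"wy":0,"wz":0},{"fingers":-1,"x":-0.036,"y":0,"z":0.014,"wx":0,"wy":0,"wz":0}])

```text
time: 17.85
ee_pos: [0.5957, 0.1308, 0.1343]
tcp_rot: [-180.0, 40.0, -174.6]
wrist_force: [10.5, -3.5, -3.3]
opening: 0.0292
```

```bash
python3 - <<'E'
from h import *
o=bot.get_obs();print(o['ee_pos'],o['tcp_rot'],o['time'],o['opening'],o['wrist_force'])
print(binpt(-.021,.122,0))
c=bot.get_calibration("wrist");p,d=bot.camera("wrist");cv2.imwrite("pics/wrist14.png",p)
P=cloud(c,d).reshape(-1,3)-PIV;e=P@AX;t=P@AY;z=P[:,2]
for nm,lo,hi in(("wide",-.06,.06),("slim",-.152-.035,-.152+.035)):
  m=(t>lo)&(t<hi)&(abs(e)<.03)&(z>.03)&(z<.1);print(nm,m.sum(),np.polyfit(z[m],e[m],1))
E
```

```text
[0.59565609 0.13083591 0.13431779] [-179.96728794   40.01455111 -174.55949762] 17.85 0.02915710223481207 [10.4972799  -3.5477481  -3.26464109]
[0.59349555 0.13069954 0.134     ]
wide 18386 [-0.01139396 -0.00154337]
slim 9060 [ 0.00694264 -0.00198869]
```

View pics/wrist14.png

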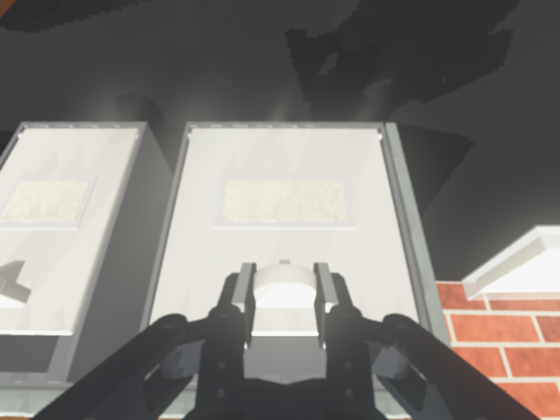

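>>> play_rows(targets=[{"fingers":-1,"x":-0.0018,"y":0,"z":0.0013,"wx":0,"wy":0,"wz":0},{"fingers":-1,"x":-0.0018,"y":0,"z":0.0013,"wx":0,"wy":0,"wz":0},{"fingers":0.2,"x":0,"y":0,"z":0,"wx":0,"wy":0,"wz":0},{"fingers":0.2,"x":0,"y":0,"z":0,"wx":0,"wy":0,"wz":0},{"fingers":0.2,"x":0,"y":0,"z":0,"wx":0,"wy":0,"wz":0},{"fingers":0.2,"x":0,"y":0,"z":-0.005,"wx":0,"wy":0,"wz":0},{"fingers":0.2,"x":0,"y":0,"z":-0.03,"wx":0,"wy":0,"wz":0},{"fingers":0.2,"x":0,"y":0,"z":-0.06,"wx":0,"wy":0,"wz":0},{"fingers":0.2,"x":0,"y":0,"z":-0.09,"wx":0,"wy":0,"wz":0},{"fingers":0.2,"x":0,"y":0,"z":-0.09,"wx":0,"wy":0,"wz":0}])

```text
time: 18.73
ee_pos: [0.5365, 0.1261, 0.2092]
tcp_rot: [179.9, 40.3, -174.6]
wrist_force: [1.0, 0.3, 1.8]
opening: 0.0512
```

```bash
python3 - <<'E'
from h import *
o=bot.get_obs();print(o['ee_pos'],o['tcp_rot'],o['time'],o['opening'],o['wrist_force'])
c=bot.get_calibration("wrist");p,d=bot.camera("wrist");cv2.imwrite("pics/wrist15.png",p)
P=cloud(c,d).reshape(-1,3)-PIV;e=P@AX;t=P@AY;z=P[:,2]
for nm,lo,hi in(("wide",-.06,.06),("slim",-.152-.035,-.152+.035)):
  m=(t>lo)&(t<hi)&(abs(e)<.012)&(z>.03)&(z<.1);f=np.polyfit(z[m],e[m],1);print(nm,m.sum(),f,np.polyval(f,[.02,.1,.135]))
m=(abs(t)<.02)&(e<-.01)&(e>-.06)&(z>.1)&(z<.14);print('pull tip',e[m].min())
m=(abs(t+.152)<.02)&(e<-.01)&(e>-.06)&(z>.1)&(z<.14);print('slim pull tip',e[m].min(),m.sum())
for n in("side","scene"):
    p,d=bot.camera(n);cv2.imwrite(f"pics/{n}15.png",p)
    c=bot.get_calibration(n);P=cloud(c,d).reshape(-1,3)-PIV;e=P@AX;t=P@AY;z=P[:,2]
    for k in(0,-.152,-.304):
        m=(abs(t-k)<.02)&(e<-.01)&(e>-.06)&(z>.1)&(z<.14);print(n,k,'tip',np.sort(e[m])[:8].round(4),np.median(z[m]).round(4))
E
```

```text
[0.53648364 0.12607675 0.20923181] [ 179.87766091   40.3295725  -174.55872129] 18.7333 0.05120566957236978 [0.95410247 0.31317215 1.82288488]
wide 7978 [ 0.00900058 -0.00158219] [-0.00140217 -0.00068213 -0.00036711]
slim 4520 [ 0.0008308  -0.00154856] [-0.00153194 -0.00146547 -0.0014364 ]
pull tip -0.037187487471015176
slim pull tip -0.038403486758586985 1137
side 0 tip [-0.0361 -0.0357 -0.0349 -0.0342 -0.0342 -0.0341 -0.0339 -0.0338] 0.1271
side -0.152 tip [-0.0364 -0.0358 -0.0355 -0.0354 -0.0352 -0.0349 -0.0347 -0.0347] 0.1275
side -0.304 tip [-0.037  -0.0367 -0.0364 -0.0363 -0.036  -0.036  -0.036  -0.036 ] 0.1279
scene 0 tip [-0.0374 -0.0374 -0.0364 -0.0364 -0.0362 -0.0354 -0.0353 -0.0352] 0.1266
scene -0.152 tip [-0.0385 -0.0383 -0.0373 -0.0372 -0.0371 -0.0361 -0.036  -0.036 ] 0.1264
scene -0.304 tip [-0.0378 -0.0377 -0.0366 -0.0366 -0.0363 -0.0355 -0.0353 -0.0353] 0.1255
```

View pics/wrist15.png

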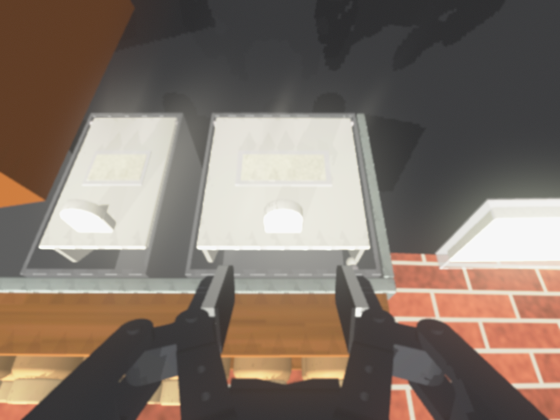

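View pics/side15.png

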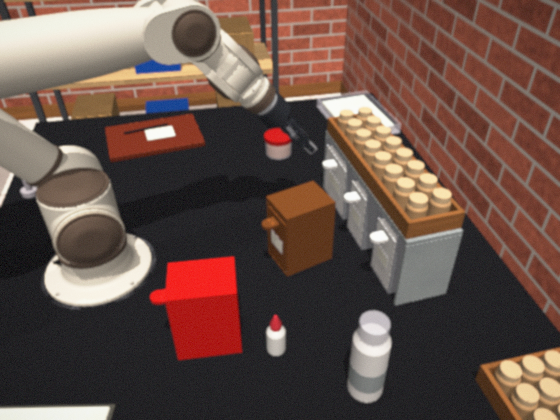

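```bash
python3 - <<'E'
from h import *
a=cv2.imread("pics/side0.png").astype(int);b=cv2.imread("pics/side15.png").astype(int)
d=np.abs(a-b).max(2)
for n,(x0,y0,x1,y1) in dict(coin=(262,128,296,160),dropper=(262,312,290,358),spray=(345,312,392,405),brown=(262,185,336,272),red=(150,258,245,358),pulls=(320,150,400,290)).items(): print(n,np.percentile(d[y0:y1,x0:x1],[50,95,99]))
print(bot.job_done())
E
```

```text
coin [ 12.    85.2  172.13]
dropper [10. 17. 20.]
spray [11. 18. 20.]
brown [ 9. 16. 20.]
red [10. 17. 20.]
pulls [10. 16. 19.]
the job is handed in; nothing more can be done
None
```

I opened the widest bin by its pull and lowered the amber vial into it. I then shut the bin by the same pull and handed the job in at about 19 s, well under the 72 s limit.

**Placing the vial:** I released the vial only once its foot touched the bin floor, at about 2 N. It then tipped forward against the front wall, behind the vial already lying there. I did not look inside again after shutting the bin.

**Shut check:** After release, the wide pull's tip measured 37 mm out from the front, and the two narrow bins' pulls measured 36–38 mm. The bin front fits flush to about 1 mm, so it is shut and not resting ajar at 0.09 rad. The narrow bins never moved.

**Other things on the bench:** Comparing the first and last side pictures shows no change for the dropper, spray can, brown and red look-alikes and pulls. The coin jar's patch differed because the gripper partly covers it in the last picture. It looks in place there, and I never went near it.

**Disagreements:**
- While letting go of the vial, the opening fingers pressed the bin's side wall with about 14 N. That is below the 40 N limit, and I closed them slightly to clear it.
- While I still held the pull, the bin read about 0.02 rad open with the catch drawing it inward. It seated flush once I let go.

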